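# Burnish the edge of an oval board on a coasting turntable

### The job

Take the burnisher out of its block, gently crank the turntable with its tip in the cup on top of the oval board until it coasts on briskly by itself, and lift the tip out. Then lay the side of the steel rod on the edge of the coasting board and follow it in and out with a light, steady push of about 5 newtons (2 to 8), unbroken for four seconds while it keeps turning, never pressing hard or spinning it wildly and leaving everything else alone. Stay on the edge until the turntable has come to rest, and finish there holding the burnisher, still pressed lightly on the edge of the standing board.

Things in the scene. Friction and masses are not known exactly. Their poses are not given: they have to be found in the camera images.
- burnisher: Burnisher standing upright in its block: square wooden handle 30 x 30 x 62 mm (plus a 3 mm brass cap), below it a smooth steel rod, 16 mm thick, 55 mm long, round-ended. About 0.13 kg. Origin: centre of the handle's lower end, where the rod begins, 60 mm above the table at the start; z points up along the handle, away from the rod's tip; x, y are square to the handle's sides.
- tip (a point): The end of the burnisher's steel rod, 55 mm below the handle's lower end, on its axis.
- holder: The burnisher's fixed dark wooden block, 80 x 80 x 60 mm high, with a 22 mm square hole right through for the rod; the handle's lower end stands on its top. Origin at the centre of the underside. Left or right of the turntable.
- foot: Foot of the turntable, a grey disc 200 mm in diameter fixed to the table; origin on the turning axis at table height. Its x axis is the zero direction of the wheel's angle.
- axis (a point): Fixed point on the vertical turning axis at the height of the board's upper face, 115 mm above the table. The dark iron wheel under the board is 340 mm in diameter, from 30 to 55 mm above the table.
- wheel (a joint): Angle of the turntable, rad, anticlockwise from above, 0 when board and cup point along the foot's x axis; endless both ways. Wheel, board and cup: about 18 kg, inertia about 0.24 kg m2 (0.8 to 1.35 times), bearing drag 0.016 N m, so it coasts on for many seconds; spun to about 2 rad/s it is brisk, over 3 wild. Pushed on its edge it slows, rocks and tends to stop with a flat side to the tool.
- cup_mouth (a point): Centre of the mouth of the open steel cup on top of the board, 75 mm from the turning axis on the board's +x axis. Cup: 50 mm outer, 42 mm inner diameter, 22 mm high, 19 mm deep, mouth 137 mm above the table. For cranking with the burnisher's tip.
- tin: Open tin cup, 84 mm in diameter and 85 mm high, a bystander left or right of the turntable.
- mallet: Carver's wooden mallet lying on the far left, a bystander.
- wax: Wax can, 72 mm in diameter and 60 mm high, beyond the turntable, a bystander.
- offcut: Wooden offcut 160 x 70 x 30 mm to the right of the turntable, a bystander.
- clamp: Bar clamp with orange jaws lying beyond the turntable, a bystander.
- board (a point): Oval light wood board on the wheel, 40 mm thick, 75 to 115 mm above the table. Outline: half circles of 115 mm radius centred 18 mm either side of the axis on its x axis, joined by straight sides (266 x 230 mm): the edge moves 18 mm in and out twice a turn. Upright waxed edge, sliding friction about 0.06. This point: on the axis at its upper face, x along its length.
Things that resemble listed ones, but are neither listed nor needed, are in the scene too. There is more than one size of the burnisher; the job needs the smaller.

How it is judged:
By the outcome, as a careful person would: the job done as asked, in the order asked, and still so for the second after the job is handed in, while the arm keeps its last pose, push and grip.
It also fails if it takes over 72 s, if anything falls off the work surface, if the arm or the gripper's body presses on something with over 40 N, if the wrist force passes 120 N, or if a joint passes its speed limit or range.

### The arm

A 6-joint arm with a two-finger parallel gripper is mounted at the origin on the work surface. World frame = base frame: x ahead of the robot, y to its left, z up, the work surface at z = 0. Lengths are in mm, angles in rad, forces in N, time in s.
With the tool pointing down it reaches from about 350 to 975 mm from the base axis. Payload 7.1 kg.
Tool frame: the origin (TCP) lies midway between the tips of the shut fingers; the grasp point (between the pads) lies 19 mm behind it; z points along the fingers, y is the line along which they close (so a half turn about z gives the same grasp; the last joint's range is limited). The gripper opens to 88 mm and grips with 3 to 60 N. Pads are 20 mm wide; open, the fingers measure 115 mm over their backs; the gripper's body (75 mm by 178 mm) begins 61 mm behind the grasp point.
Start: joints at [-1.268, 0.423, 1.63, -0, 1.089, -0.019], TCP at [197.689, -592.894, 222.675] pointing down, gripper open.
Joint ranges: [-3, 3], [-0.9, 2.11], [0.09, 2.58], [-1.31, 4.45], [0.11, 2.69], [-2.54, 2.54]. Speed limits (rad/s): [2.39, 2.39, 3.01, 3.14, 3.14, 3.14].

### API

Orientations are given as a rotation vector (axis times angle).
In Python, from workcell import get_obs, get_image, camera_params, close_job gives the robot as it stands.
- The arm moves only by the shell command python3 -m creep 'ROWS' [OPENING]. ROWS is a JSON object of lists of equal length, an entry for each row: "delta_pos": the shift along the tool's x, y, z in m, a list of three; "twist": the turn, a rotation vector about the tool's x, y, z in degrees, a list of three. A call has 1 to 20 rows; each row shifts and turns the commanded pose from where the row before left it, along the tool's axes as they then stand; what a row does not reach is not made up. A row lasts 1/12 s, in which the tool goes at most 41.7 mm and 7.16 degrees, less where a joint would pass 70% of its speed; a pose out of reach is approached as far as the arm can. A call with a gripper value outside its range is refused whole. OPENING is the opening, from 0 (shut) to 1 (fully open), set as the call begins (- or left out, the last holds). The fingers move at their own pace and stop on an object; the grip force is fixed at half the most. Time passes only in rows, so rows that do not move let the fingers close. It gives the time, the measured TCP pose, the force, the opening and the grip force at its end, in the units of the state.
- get_obs(): the state, without advancing time (a new reading comes with each control period).
- get_image(name): name is "scene" or "top" or "wrist"; returns (picture, depth): 480x640x3 uint8, red, green, blue; 480x640 float32, mm along the optical axis (not along the pixel's ray), 0 where there is no reading.
- camera_params(name): a dict with "camera_matrix" (3x3 intrinsics, pixels), "extrinsics" (4x4, takes a point from camera to world coordinates). Camera axes: x right, y down, z forward; pixel columns grow to the right and rows downward; lengths in mm; the calibration is good to about 2 mm. A picture is of the moment at which its call begins: read the wrist's pose just before it. camera_params takes no time and is no camera call; for the wrist camera it gives the pose at the moment of the call.
- close_job(): hands the job in; it is judged then, once.
The state is a dict: "t": time; "qpos": joint angles; "qvel": joint speeds; "joint_torque": joint torques, N m; "ee_pos": TCP position; "orientation": TCP orientation; "ft_force": force on the tool from outside, world axes, zero at the start; "moment": the same for the moment, N m; "width": finger opening in mm; "grasp_force": force on a finger pad.
Only numpy, scipy, OpenCV 4.12 (cv2) and the standard library are available. Lean on these libraries where they do the work, as an engineer would, in place of code of your own. Each camera call takes 0.05 s, during which the arm holds its last target. There are 200 camera calls.

## Working session

There is one attempt and no reset: what is moved stays moved. The work goes in short steps, Python scripts to look and compute and a shell command to move; the robot and the scene stay as the last step left them, time stands still between calls to the robot, and variables do not carry over. Pictures are saved under pics/ and viewed, at most 10 in all, crops included, and the job is handed in when it is done.

```bash
ls; mkdir -p pics; python3 - <<'E'
from workcell import *
import cv2,numpy as np
o=get_obs();print({k:np.round(v,3).tolist() for k,v in o.items()})
for n in ("scene","top"):
    p,d=get_image(n);cv2.imwrite(f"pics/{n}0.png",p[:,:,::-1]);np.save(f"pics/{n}0.npy",d)
    c=camera_params(n);print(n,np.round(c["camera_matrix"],1).tolist(),np.round(c["extrinsics"],3).tolist())
E
```

```text
pics
{'t': 0.0, 'qpos': [-1.268, 0.424, 1.631, -0.0, 1.089, -0.019], 'qvel': [0.001, -0.002, -0.001, 0.0, 0.0, 0.001], 'joint_torque': [-0.0, -54.463, -27.366, 0.064, 0.023, -0.0], 'ee_pos': [197.537, -592.367, 221.883], 'orientation': [-3.099, -0.503, 0.0], 'ft_force': [1.041, 0.114, 0.912], 'moment': [-0.044, -0.026, 0.035], 'grasp_force': 0.0, 'width': 87.459}
scene [[501.7, 0.0, 327.5], [0.0, 501.7, 243.1], [0.0, 0.0, 1.0]] [[0.447, 0.471, -0.76, 1459.743], [0.894, -0.219, 0.39, -494.32], [0.018, -0.855, -0.519, 722.882], [0.0, 0.0, 0.0, 1.0]]
top [[615.8, 0.0, 323.7], [0.0, 615.8, 241.1], [0.0, 0.0, 1.0]] [[0.0, -0.995, 0.096, 406.852], [-1.0, -0.001, -0.008, -49.237], [0.008, -0.096, -0.995, 1845.85], [0.0, 0.0, 0.0, 1.0]]
```

View pics/top0.png

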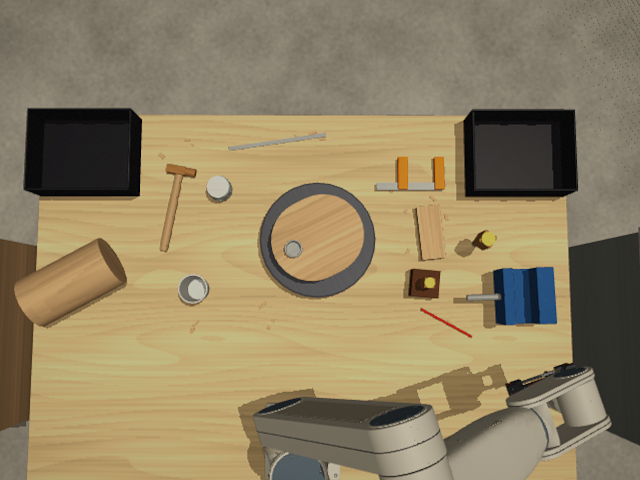

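View pics/scene0.png

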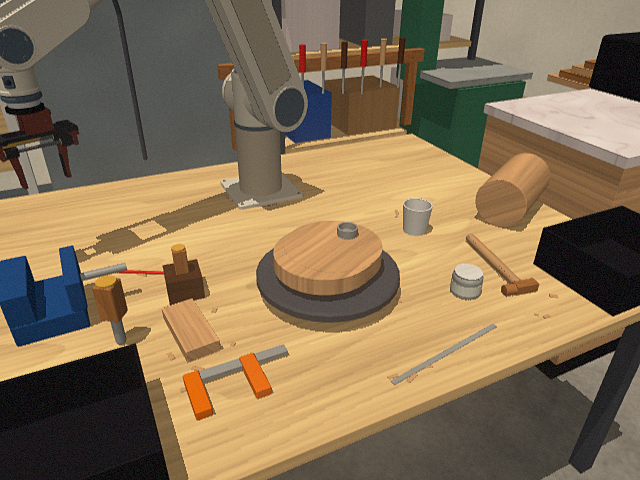

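The top view shows the turntable at about (318,240) and its cup at (292,249). The block with the small burnisher is at (424,283), its cap at (430,283). The larger decoy stands at (485,239). The tin is at (193,290) and the offcut at (430,232).

```bash
cat > h.py <<'E'
from workcell import *
import cv2,numpy as np
from scipy.spatial.transform import Rotation as R
def ray(uv,z,c):
    uv=np.atleast_2d(np.asarray(uv,float));K=c["camera_matrix"];T=c["extrinsics"]
    d=np.c_[uv,np.ones(len(uv))]@np.linalg.inv(K).T@T[:3,:3].T
    return (T[:3,3]+d*((z-T[2,3])/d[:,2])[:,None])[:,:2]
def big(m,box=None):
    if box: n=np.zeros_like(m);x0,y0,x1,y1=box;n[y0:y1,x0:x1]=m[y0:y1,x0:x1];m=n
    cs,_=cv2.findContours(m.astype(np.uint8),cv2.RETR_EXTERNAL,cv2.CHAIN_APPROX_NONE)
    return max(cs,key=cv2.contourArea)[:,0,:]
E
python3 - <<'E'
from h import *
c={k:np.array(v) for k,v in camera_params("top").items()}
im=cv2.imread("pics/top0.png");hsv=cv2.cvtColor(im,cv2.COLOR_BGR2HSV);d=np.load("pics/top0.npy")
H,S,V=hsv[...,0],hsv[...,1],hsv[...,2]
w=big((S<60)&(V<110),(240,170,400,310));print("wheel",cv2.minEnclosingCircle(ray(w,55,c).astype(np.float32)))
cup=big((S<70)&(V>110),(270,220,320,270));print("cup",cv2.minEnclosingCircle(ray(cup,137,c).astype(np.float32)),len(cup))
bd=big((S>60)&(V>120),(262,186,374,294));p=ray(bd,115,c).astype(np.float32);print("board",cv2.minAreaRect(p),cv2.fitEllipse(p))
cap=big((H>20)&(H<35)&(S>150),(405,265,445,302));print("cap",cv2.minAreaRect(ray(cap,125,c).astype(np.float32)),len(cap))
blk=big((V<110),(400,262,450,305));print("blk",cv2.minAreaRect(ray(blk,60,c).astype(np.float32)))
for n,b in(("tin",(170,265,215,312)),):
    t=big((S<60)&(V>100),b);print(n,cv2.minEnclosingCircle(ray(t,85,c).astype(np.float32)))
print(hsv[283,430],hsv[290,415],hsv[283,426])
# offcut
print("offcut ctr",ray([[418,205],[440,205],[443,258],[420,260]],30,c))
cv2.imwrite("pics/crop0.png",cv2.resize(im[180:310,240:460],None,fx=3.5,fy=3.5,interpolation=cv2.INTER_CUBIC))
E
```

```text
wheel ((585.5185546875, -44.833438873291016), 167.81085205078125)
cup ((551.7601318359375, 22.26061248779297), 24.617660522460938) 48
board ((585.830078125, -44.869415283203125), (232.3190155029297, 265.67413330078125), 26.561569213867188) ((586.2498168945312, -45.07875061035156), (235.81092834472656, 267.13690185546875), 27.062870025634766)
cap ((457.7911071777344, -358.1318664550781), (29.39296531677246, 27.882963180541992), 44.61225128173828) 29
blk ((456.287353515625, -353.2311096191406), (87.89637756347656, 81.03337860107422), 84.84522247314453)
tin ((441.54205322265625, 309.7066345214844), 42.58566665649414)
[ 27 152 196] [ 11 168  85] [ 27 152 198]
offcut ctr [[ 690.60605724 -345.29913719]
 [ 690.70918109 -411.03116422]
 [ 532.25185559 -417.09082784]
 [ 526.26716612 -348.84964876]]
```

View pics/crop0.png

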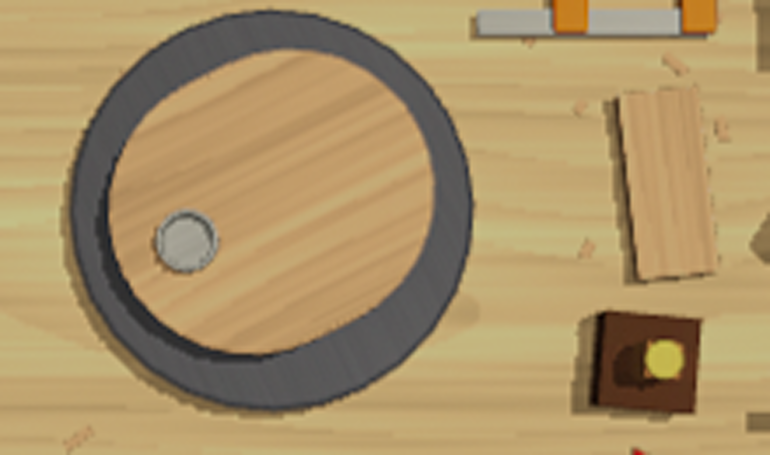

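The board edge and cup are clear: axis at about (585.5,-45), cup at 116.7°. The cap is round, so the handle's yaw needs the wrist camera.

```bash
python3 - <<'E'
from h import *
o=get_obs();Rt=R.from_rotvec(o["orientation"]);print(Rt.as_matrix().round(3))
T=np.array(camera_params("wrist")["extrinsics"]);p=np.array(o["ee_pos"])
print("cam in tool",(Rt.as_matrix().T@(T[:3,3]-p)).round(1),(Rt.as_matrix().T@T[:3,:3]).round(3).tolist(),camera_params("wrist")["camera_matrix"])
g=np.array([458,-358,230]);print("delta tool",(Rt.as_matrix().T@(g-p)).round(1))
E
```

```text
[[ 0.949  0.316 -0.   ]
 [ 0.316 -0.949  0.001]
 [ 0.    -0.001 -1.   ]]
cam in tool [  73.8   -0.4 -161.7] [[0.001, -0.963, -0.269], [1.0, 0.001, 0.001], [-0.0, -0.269, 0.963]] [[376.26664774   0.         314.3590882 ]
 [  0.         376.26664774 235.75932276]
 [  0.           0.           1.        ]]
delta tool [ 321.2 -140.    -7.8]
```

```bash
python3 -m creep '{"delta_pos":[[0.032,-0.014,0],[0.032,-0.014,0],[0.032,-0.014,0],[0.032,-0.014,0],[0.032,-0.014,0],[0.032,-0.014,0],[0.032,-0.014,0],[0.032,-0.014,0],[0.032,-0.014,0],[0.032,-0.014,0],[0,0,0],[0,0,0],[0,0,0],[0,0,0]],"twist":[[0,0,0],[0,0,0],[0,0,0],[0,0,0],[0,0,0],[0,0,0],[0,0,0],[0,0,0],[0,0,0],[0,0,0],[0,0,6.14],[0,0,6.14],[0,0,6.14],[0,0,0]]}' 1
python3 - <<'E'
from h import *
o=get_obs();c=camera_params("wrist");print(o["ee_pos"],o["orientation"],o["qpos"])
im,d=get_image("wrist");cv2.imwrite("pics/w1.png",im[:,:,::-1]);np.save("pics/w1.npy",d);np.savez("pics/w1c.npz",**c)
E
```

```text
t: 1.27
ee_pos: [457.1, -358.4, 222.3]
orientation: [-3.141, 0.004, 0.001]
ft_force: [0.8, -0.7, 0.5]
width: 88.0
grasp_force: 0.0
[ 457.05848501 -358.36401677  222.30474747] [-3.14111116e+00  4.22426082e-03  9.68335367e-04] [-6.85429721e-01  3.59506923e-01  1.72961495e+00 -2.16355340e-05
  1.05325101e+00  8.88066976e-01]
```

View pics/w1.png

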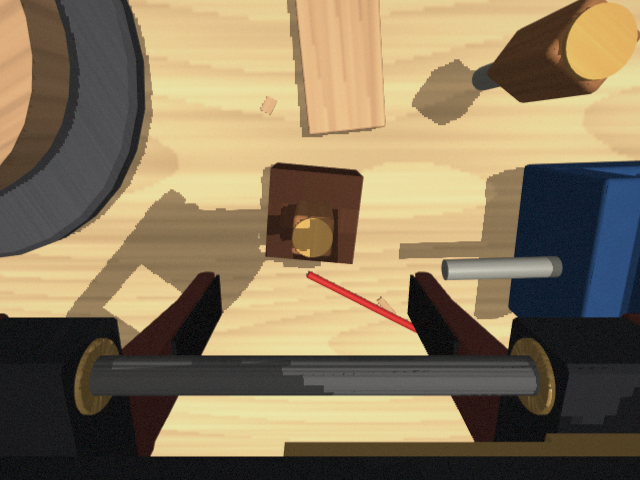

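The wrist view shows the block's top from (277,168) to (355,263) and the cap at (313,235). I'll zoom in for the handle's yaw.

```bash
python3 - <<'E'
from h import *
im=cv2.imread("pics/w1.png");c=np.load("pics/w1c.npz")
cr=im[155:275,255:375];cv2.imwrite("pics/w1z.png",np.clip(cv2.resize(cr,None,fx=5,fy=5,interpolation=cv2.INTER_CUBIC).astype(float)*2,0,255).astype(np.uint8))
h=cv2.cvtColor(im,cv2.COLOR_BGR2HSV);cap=big((h[...,0]>18)&(h[...,0]<35)&(h[...,1]>120)&(h[...,2]>90),(285,205,345,262))
print(cv2.minEnclosingCircle(ray(cap,125,c).astype(np.float32)),cv2.boundingRect(cap))
b=big(h[...,2]<120,(262,160,370,268));print(cv2.minAreaRect(ray(b,60,c).astype(np.float32)))
print("px edge dir",ray([[277,163+12],[362,176+6]],60,c))
E
```

```text
((466.57037353515625, -349.3211364746094), 5.600374698638916) (295, 220, 15, 9)
((459.3000183105469, -356.3414611816406), (79.73797607421875, 85.05123138427734), 84.80035400390625)
px edge dir [[ 494.07845959 -326.15465189]
 [ 488.00896048 -399.05345993]]
```

View pics/w1z.png

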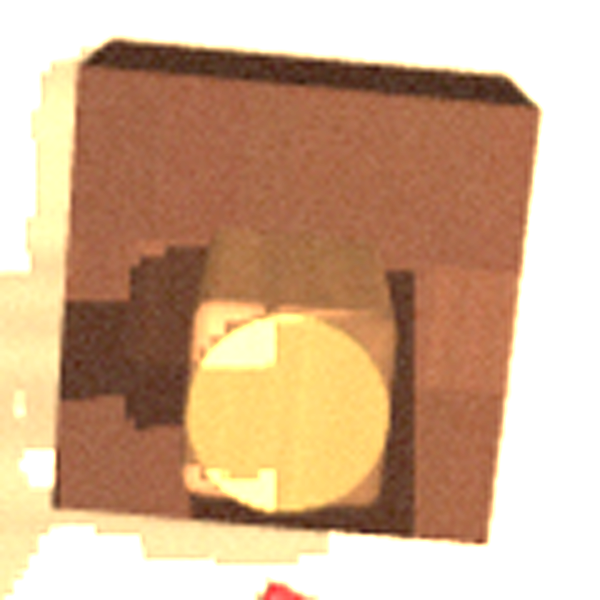

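The handle stands square with the block, which is turned about -5°. Cap centre is at crop (288,413).

```bash
python3 - <<'E'
from h import *
c=np.load("pics/w1c.npz")
f=lambda q:np.array(q)/5+[255,155]
print(ray(f([[288,413],[188,413],[388,413]]),125,c))
b=ray(f([[80,65],[540,110],[488,543],[55,508]]),60,c);print(b,b.mean(0));print(np.degrees(np.arctan2(*(b[0]-b[1]))),np.degrees(np.arctan2(*(b[3]-b[2]))))
E
```

```text
[[ 456.91338481 -356.82159781]
 [ 456.93059437 -342.50925863]
 [ 456.89617579 -371.13349294]]
[[ 500.00403504 -321.21400881]
 [ 492.28439244 -399.76935919]
 [ 413.63090051 -392.91776091]
 [ 420.46563257 -314.09792823]] [ 456.59624014 -356.99976428]
5.612442128498687 4.95591251521121
```

```bash
python3 -m creep '{"delta_pos":[[0,-0.0012,0.01],[0,0,0.02],[0,0,0.025],[0,0,0.025],[0,0,0.025],[0,0,0.025],[0,0,0.015],[0,0,0.009],[0,0,0],[0,0,0]],"twist":[[0,0,5.3],[0,0,0],[0,0,0],[0,0,0],[0,0,0],[0,0,0],[0,0,0],[0,0,0],[0,0,0],[0,0,0]]}' 1
python3 -m creep '{"delta_pos":[[0,0,0],[0,0,0],[0,0,0],[0,0,0],[0,0,0],[0,0,0],[0,0,0],[0,0,0],[0,0,0],[0,0,0]],"twist":[[0,0,0],[0,0,0],[0,0,0],[0,0,0],[0,0,0],[0,0,0],[0,0,0],[0,0,0],[0,0,0],[0,0,0]]}' 0
```

```text
t: 2.15
ee_pos: [456.9, -357.8, 68.7]
orientation: [-3.138, 0.143, 0.0]
ft_force: [0.0, 0.6, 0.5]
width: 87.6
grasp_force: 0.0
t: 2.98
ee_pos: [457.0, -357.6, 68.7]
orientation: [-3.138, 0.145, 0.0]
ft_force: [-0.3, 0.4, 0.7]
width: 29.7
grasp_force: 30.0
```

```bash
python3 -m creep '{"delta_pos":[[0,0,-0.006],[0,0,-0.014],[0,0,-0.02],[0,0,-0.025],[0,0,-0.03],[0,0,-0.03],[0,0,-0.02],[0,0,-0.01],[0,0,0],[0,0,0]],"twist":[[0,0,0],[0,0,0],[0,0,0],[0,0,0],[0,0,0],[0,0,0],[0,0,0],[0,0,0],[0,0,-5.3],[0,0,0]]}'
python3 -m creep '{"delta_pos":[[0.003,-0.01,0],[0.005,-0.022,0],[0.008,-0.032,0],[0.008,-0.032,0],[0.008,-0.032,0],[0.008,-0.032,0],[0.008,-0.032,0],[0.008,-0.032,0],[0.008,-0.032,0],[0.008,-0.032,0],[0.008,-0.032,0],[0.008,-0.032,0],[0.005,-0.02,0],[0.002,-0.008,0],[0,0,0],[0,0,0],[0,0,0]],"twist":[[0,0,0],[0,0,0],[0,0,0],[0,0,0],[0,0,0],[0,0,0],[0,0,0],[0,0,0],[0,0,0],[0,0,0],[0,0,0],[0,0,0],[0,0,0],[0,0,0],[0,0,0],[0,0,0],[0,0,0]]}'
python3 - <<'E'
from h import *
o=get_obs();print(o["ee_pos"],o["orientation"],o["ft_force"])
for n in ("scene","top"):
    im,d=get_image(n);cv2.imwrite(f"pics/{n}2.png",im[:,:,::-1]);np.save(f"pics/{n}2.npy",d)
a=cv2.imread("pics/scene2.png")[150:330,230:430];b=cv2.imread("pics/top2.png")[180:340,240:440]
cv2.imwrite("pics/v2.png",np.hstack([cv2.resize(a,(400,360)),cv2.resize(b,(400,360))]))
E
```

```text
t: 3.82
ee_pos: [456.9, -357.6, 224.2]
orientation: [3.141, 0.006, 0.001]
ft_force: [0.1, 0.1, -1.4]
width: 30.3
grasp_force: 30.0
t: 5.23
ee_pos: [551.2, 21.5, 223.2]
orientation: [3.141, -0.001, -0.002]
ft_force: [-0.2, -0.3, -1.3]
width: 30.0
grasp_force: 30.0
[551.23453825  21.49662966 223.20026211] [ 3.14127237e+00 -1.47453988e-03 -1.86189316e-03] [-0.18940778 -0.28727913 -1.33978541]
```

View pics/v2.png

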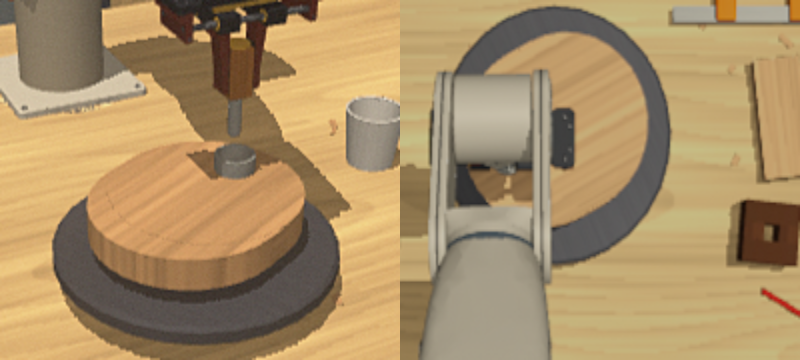

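The tip hangs directly over the cup in both views, and nothing has been disturbed. I'll lower it, then work out the crank rows (anticlockwise, slack taken up first).

```bash
python3 -m creep '{"delta_pos":[[0,0,0.008],[0,0,0.012],[0,0,0.01],[0,0,0.005],[0,0,0]],"twist":[[0,0,0],[0,0,0],[0,0,0],[0,0,0],[0,0,0]]}'
python3 - <<'E'
import numpy as np
A=np.array([585.5,-45]);p=np.array([551.2,21.5]);r=75;th0=np.arctan2(*(p-A)[::-1])
w=[.02]*6+[.013,.01,.008]   # slack, rad/row
v=0.
acc=[.02,.04,.06]+[.075]*24+[.06,.04,.02]
for a in acc: v+=a; w.append((v-a/2)/12)
th=th0+np.cumsum(w);print(np.degrees([th0,th[8],th[-1]]),v)
P=np.round(np.c_[A[0]+r*np.cos(th),A[1]+r*np.sin(th)],1);d=np.diff(np.vstack([np.round(p,1),P]),axis=0)
print(",".join(f"[{x/1e3:.4f},{-y/1e3:.4f},0]" for x,y in d));print(len(d))
w2=[v/12]*1+[.155]*5+[.14,.11,.08,.05,.02];t2=th[-1]+np.cumsum(w2)
Q=np.round(np.c_[A[0]+r*np.cos(t2),A[1]+r*np.sin(t2)],1);d=np.diff(np.vstack([P[-1],Q]),axis=0)
print(",".join(f"[{x/1e3:.4f},{-y/1e3:.4f},L]" for x,y in d),Q[-1])
E
```

```text
t: 5.75
ee_pos: [550.5, 22.2, 186.5]
orientation: [3.142, 0.0, -0.006]
ft_force: [0.9, -0.3, -1.5]
width: 29.9
grasp_force: 30.0
[117.28420729 125.93587    272.04010776] 2.039999999999999
[-0.0014,0.0005,0],[-0.0013,0.0008,0],[-0.0013,0.0007,0],[-0.0013,0.0008,0],[-0.0013,0.0008,0],[-0.0012,0.0008,0],[-0.0008,0.0006,0],[-0.0006,0.0004,0],[-0.0005,0.0004,0],[-0.0001,-0.0000,0],[-0.0002,0.0002,0],[-0.0004,0.0003,0],[-0.0008,0.0006,0],[-0.0012,0.0009,0],[-0.0014,0.0012,0],[-0.0019,0.0016,0],[-0.0020,0.0019,0],[-0.0024,0.0024,0],[-0.0025,0.0028,0],[-0.0027,0.0033,0],[-0.0028,0.0038,0],[-0.0027,0.0045,0],[-0.0026,0.0050,0],[-0.0024,0.0056,0],[-0.0021,0.0063,0],[-0.0016,0.0069,0],[-0.0010,0.0075,0],[-0.0002,0.0080,0],[0.0007,0.0085,0],[0.0018,0.0087,0],[0.0030,0.0089,0],[0.0043,0.0089,0],[0.0058,0.0087,0],[0.0072,0.0080,0],[0.0086,0.0073,0],[0.0101,0.0060,0],[0.0113,0.0045,0],[0.0122,0.0027,0],[0.0127,0.0007,0]
39
[0.0126,-0.0016,L],[0.0112,-0.0032,L],[0.0105,-0.0050,L],[0.0096,-0.0064,L],[0.0085,-0.0079,L],[0.0072,-0.0092,L],[0.0052,-0.0091,L],[0.0032,-0.0076,L],[0.0018,-0.0057,L],[0.0008,-0.0037,L],[0.0003,-0.0014,L] [659.1 -59.2]
```

```bash
python3 -m creep '{"delta_pos":[[-0.0014,0.0005,0],[-0.0013,0.0008,0],[-0.0013,0.0007,0],[-0.0013,0.0008,0],[-0.0013,0.0008,0],[-0.0012,0.0008,0],[-0.0008,0.0006,0],[-0.0006,0.0004,0],[-0.0005,0.0004,0],[-0.0001,0,0],[-0.0002,0.0002,0],[-0.0004,0.0003,0],[-0.0008,0.0006,0],[-0.0012,0.0009,0]],"twist":[[0,0,0],[0,0,0],[0,0,0],[0,0,0],[0,0,0],[0,0,0],[0,0,0],[0,0,0],[0,0,0],[0,0,0],[0,0,0],[0,0,0],[0,0,0],[0,0,0]]}'
```

```text
t: 6.92
ee_pos: [540.6, 15.0, 189.0]
orientation: [-3.141, -0.0, -0.004]
ft_force: [4.1, 3.0, -1.7]
width: 29.9
grasp_force: 30.0
```

```bash
python3 -m creep '{"delta_pos":[[-0.0014,0.0012,0],[-0.0019,0.0016,0],[-0.0020,0.0019,0],[-0.0024,0.0024,0],[-0.0025,0.0028,0],[-0.0027,0.0033,0],[-0.0028,0.0038,0],[-0.0027,0.0045,0]],"twist":[[0,0,0],[0,0,0],[0,0,0],[0,0,0],[0,0,0],[0,0,0],[0,0,0],[0,0,0]]}'
```

```text
t: 7.58
ee_pos: [520.2, -7.4, 188.4]
orientation: [3.141, 0.001, -0.002]
ft_force: [0.3, 1.2, -1.3]
width: 30.3
grasp_force: 30.0
```

```bash
python3 -m creep '{"delta_pos":[[-0.0026,0.0050,0],[-0.0024,0.0056,0],[-0.0021,0.0063,0],[-0.0016,0.0069,0],[-0.0010,0.0075,0],[-0.0002,0.0080,0],[0.0007,0.0085,0],[0.0018,0.0087,0],[0.0030,0.0089,0]],"twist":[[0,0,0],[0,0,0],[0,0,0],[0,0,0],[0,0,0],[0,0,0],[0,0,0],[0,0,0],[0,0,0]]}'
```

```text
t: 8.33
ee_pos: [516.3, -73.4, 188.5]
orientation: [3.142, 0.0, -0.002]
ft_force: [-0.4, 1.9, -0.8]
width: 29.9
grasp_force: 30.0
```

```bash
python3 -m creep '{"delta_pos":[[0.0043,0.0089,0],[0.0058,0.0087,0],[0.0072,0.0080,0],[0.0086,0.0073,0],[0.0101,0.0060,0],[0.0113,0.0045,0],[0.0122,0.0027,0],[0.0127,0.0007,0],[0.0126,-0.0016,0],[0.0112,-0.0032,-0.006],[0.0105,-0.0050,-0.010],[0.0096,-0.0064,-0.010],[0.0085,-0.0079,-0.010],[0.0072,-0.0092,-0.006],[0.0052,-0.0091,0],[0.0032,-0.0076,0],[0.0018,-0.0057,0],[0.0008,-0.0037,0]],"twist":[[0,0,0],[0,0,0],[0,0,0],[0,0,0],[0,0,0],[0,0,0],[0,0,0],[0,0,0],[0,0,0],[0,0,0],[0,0,0],[0,0,0],[0,0,0],[0,0,0],[0,0,0],[0,0,0],[0,0,0],[0,0,0]]}'
python3 - <<'E'
from h import *
o=get_obs();print(o["t"],o["ee_pos"],o["ft_force"])
for i in (0,1):
    t=get_obs()["t"];im,d=get_image("scene");cv2.imwrite(f"pics/s3_{i}.png",im[:,:,::-1]);print(t)
E
```

```text
t: 9.83
ee_pos: [659.3, -58.8, 229.8]
orientation: [-3.142, -0.002, 0.002]
ft_force: [0.3, 0.0, -1.5]
width: 30.1
grasp_force: 30.0
9.8333 [659.29859233 -58.81675022 229.8145923 ] [ 0.30298396  0.00334051 -1.4716398 ]
9.8333
9.8833
```

View pics/s3_0.png

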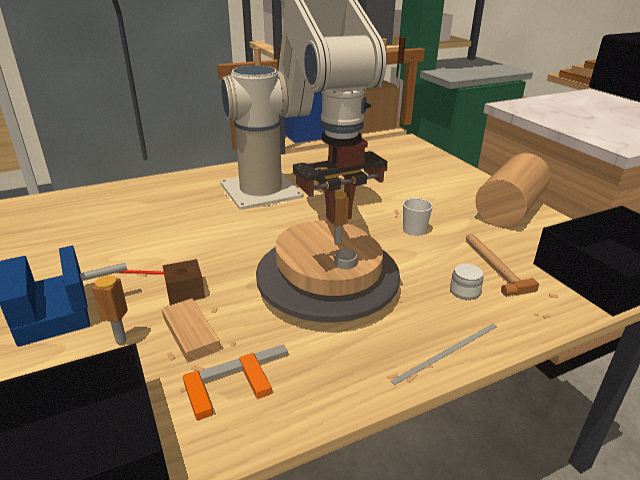

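```bash
cat >> h.py <<'E'
A=np.array([585.5,-45.])
def wheel(im,c):
    "angle of the cup about the axis, from an RGB scene picture"
    K,T=c["camera_matrix"],c["extrinsics"];M=np.linalg.inv(T)
    a=np.linspace(0,2*np.pi,60);P=np.c_[A[0]+112*np.cos(a),A[1]+112*np.sin(a),0*a+128,0*a+1]@M[:3].T@K.T
    m=np.zeros(im.shape[:2],np.uint8);cv2.fillPoly(m,[np.round(P[:,:2]/P[:,2:]).astype(np.int32)],1)
    h=cv2.cvtColor(im,cv2.COLOR_RGB2HSV);b=big((m>0)&(h[...,1]<70))
    q=ray(b.mean(0),130,c)[0]-A;return np.arctan2(q[1],q[0]),np.hypot(*q),cv2.contourArea(b.astype(np.int32))
def look():
    c={k:np.array(v) for k,v in camera_params("scene").items()};t=get_obs()["t"];im,_=get_image("scene")
    a,r,n=wheel(im,c);print("t %.3f ang %.3f r %.0f area %.0f"%(t,a,r,n));open("log","a").write(f"{t} {a}\n");return t,a
E
python3 -m creep '{"delta_pos":[[-0.010,-0.0138,0],[-0.020,0,0],[-0.028,0,0],[-0.028,0,0],[-0.028,0,0],[-0.028,0,0],[-0.028,0,0],[-0.028,0,0],[-0.020,0,0],[-0.008,0,0.005],[0,0,0.025],[0,0,0.035],[0,0,0.025]],"twist":[[0,0,0],[0,0,0],[0,0,0],[0,0,0],[0,0,0],[0,0,0],[0,0,0],[0,0,0],[0,0,0],[0,0,0],[0,0,0],[0,0,0],[0,0,0]]}'
python3 - <<'E'
from h import *
c={k:np.array(v) for k,v in camera_params("scene").items()}
for f in ("scene0","scene2","s3_0","s3_1"): print(f,wheel(cv2.imread(f"pics/{f}.png")[:,:,::-1].copy(),c))
look()
E
```

```text
t: 11.02
ee_pos: [433.8, -46.3, 139.3]
orientation: [3.141, -0.0, 0.003]
ft_force: [-0.6, -0.2, -0.9]
width: 29.8
grasp_force: 30.0
scene0 (np.float64(1.9799140478397572), np.float64(71.11659324192486), 271.5)
scene2 (np.float64(1.9699332526152777), np.float64(70.73935182431516), 275.0)
s3_0 (np.float64(0.0435325042826924), np.float64(79.76634940431678), 341.0)
s3_1 (np.float64(0.13221369037098316), np.float64(79.38219878637712), 344.0)
t 11.017 ang 2.366 r 71 area 262
```

```bash
python3 -m creep '{"delta_pos":[[0,0,0.010],[0,0,0],[0,0,0]],"twist":[[0,0,0],[0,0,0],[0,0,0]]}'
python3 -c "
from h import *
look();o=get_obs();print(o['t'],o['ee_pos'],o['ft_force'])"
```

```text
t: 11.32
ee_pos: [433.9, -46.1, 130.8]
orientation: [3.142, 0.0, -0.001]
ft_force: [0.1, -0.9, -0.6]
width: 29.6
grasp_force: 30.0
t 11.317 ang 2.970 r 70 area 266
11.3667 [434.26973226 -46.15909895 131.29400615] [ 0.16512637 -0.49072675 -1.27837925]
```

```bash
cat > plan.py <<'E'
# python3 plan.py t th w n pen0 pen1 F xcmd : x rows following the edge (pen = push past the nominal edge, mm; ramp of 1 mm/row)
import sys,numpy as np
from scipy.integrate import solve_ivp
t,th,w,n,p0,p1,F,xc=map(float,sys.argv[1:9]);n=int(n);I,drag,mu=.24,.016,.06
def r(a):
    a=np.arctan(np.tan(a));ra=18*np.cos(a)+np.sqrt(123**2-(18*np.sin(a))**2)
    rs=123/max(abs(np.sin(a)),1e-9);return rs if abs(rs*np.cos(a))<=18 else ra
def f(_,s):
    a=np.pi-s[0];dr=(r(a+1e-4)-r(a-1e-4))/2e-4/1e3  # m/rad
    return [s[1],(-np.sign(s[1])*(drag+mu*F*.13)+F*dr)/I]
T=np.arange(n+1)/12
S=solve_ivp(f,(0,T[-1]+.05),[th,w],t_eval=np.r_[T,T[-1]+.05],max_step=.01).y
pen=np.clip(p0+np.arange(n+1)*np.sign(p1-p0),min(p0,p1),max(p0,p1))
X=585.5-np.array([r(np.pi-a) for a in S[0][:n+1]])+pen
# lead: hit X at end of each row
Xr=np.round(X[1:],1);d=np.diff(np.r_[round(xc,1),Xr])
print(",".join(f"[{v/1e3:.4f},0,0]" for v in d))
print("end x",Xr[-1],"end th,w %.3f %.3f"%tuple(S[:,n]),"after look %.3f %.3f"%tuple(S[:,n+1]))
print("th",S[0].round(2),"x",Xr)
E
python3 plan.py 11.367 3.055 1.9 10 -7 1.5 0 434.0; sed -i 's|q=ray(b.mean(0),130,c)\[0\]-A;|q=ray(b.mean(0),130,c)[0]-A-[5.1,-1.7];|' h.py
```

```text
[0.0046,0,0],[0.0014,0,0],[0.0020,0,0],[0.0024,0,0],[0.0029,0,0],[0.0031,0,0],[0.0035,0,0],[0.0036,0,0],[0.0033,0,0],[0.0026,0,0]
end x 463.4 end th,w 4.615 1.844 after look 4.707 1.841
th [3.06 3.21 3.37 3.53 3.68 3.84 4.   4.15 4.31 4.46 4.62 4.71] x [438.6 440.  442.  444.4 447.3 450.4 453.9 457.5 460.8 463.4]
```

```bash
python3 -m creep '{"delta_pos":[[0.0046,0,0],[0.0014,0,0],[0.0020,0,0],[0.0024,0,0],[0.0029,0,0],[0.0031,0,0],[0.0035,0,0],[0.0036,0,0],[0.0033,0,0],[0.0026,0,0]],"twist":[[0,0,0],[0,0,0],[0,0,0],[0,0,0],[0,0,0],[0,0,0],[0,0,0],[0,0,0],[0,0,0],[0,0,0]]}'
python3 -c "
from h import *
look();o=get_obs();print(o['t'],o['ee_pos'],o['ft_force'])"
```

```text
t: 12.2
ee_pos: [461.8, -45.8, 130.1]
orientation: [-3.141, -0.001, 0.005]
ft_force: [-4.4, 0.0, -0.8]
width: 29.9
grasp_force: 30.0
t 12.200 ang -1.674 r 74 area 315
12.25 [462.48617508 -45.91668236 130.25553114] [-3.70627358  0.07720657 -0.59032356]
```

```bash
python3 plan.py 12.25 4.702 1.845 10 1.4 1.4 4.3 463.4
```

```text
[-0.0008,0,0],[-0.0027,0,0],[-0.0025,0,0],[-0.0024,0,0],[-0.0022,0,0],[-0.0019,0,0],[-0.0016,0,0],[-0.0013,0,0],[-0.0010,0,0],[-0.0007,0,0]
end x 446.3 end th,w 6.080 1.485 after look 6.154 1.472
th [4.7  4.85 5.   5.15 5.29 5.43 5.57 5.7  5.83 5.96 6.08 6.15] x [462.6 459.9 457.4 455.  452.8 450.9 449.3 448.  447.  446.3]
```

```bash
python3 -m creep '{"delta_pos":[[-0.0008,0,0],[-0.0027,0,0],[-0.0025,0,0],[-0.0024,0,0],[-0.0022,0,0]],"twist":[[0,0,0],[0,0,0],[0,0,0],[0,0,0],[0,0,0]]}'
```

```text
t: 12.67
ee_pos: [451.6, -46.0, 130.6]
orientation: [-3.142, -0.0, 0.001]
ft_force: [-4.2, -0.9, -0.3]
width: 29.9
grasp_force: 30.0
```

Force is holding at 4.2 N, so I'll go on.

```bash
python3 -m creep '{"delta_pos":[[-0.0019,0,0],[-0.0016,0,0],[-0.0013,0,0],[-0.0010,0,0],[-0.0007,0,0]],"twist":[[0,0,0],[0,0,0],[0,0,0],[0,0,0],[0,0,0]]}'
python3 -c "
from h import *
look();o=get_obs();print(o['t'],o['ee_pos'],o['ft_force'])"
```

```text
t: 13.08
ee_pos: [445.1, -45.9, 130.6]
orientation: [-3.141, -0.0, 0.002]
ft_force: [-4.7, -1.4, -0.5]
width: 30.3
grasp_force: 30.0
t 13.083 ang -0.218 r 74 area 346
13.1333 [444.84856644 -45.90425161 130.5445381 ] [-6.85111713 -0.26598781 -0.92286607]
```

```bash
python3 plan.py 13.133 6.137 1.465 12 1.1 1.1 4.4 446.3
```

```text
[-0.0007,0,0],[0.0001,0,0],[0.0004,0,0],[0.0006,0,0],[0.0009,0,0],[0.0012,0,0],[0.0013,0,0],[0.0016,0,0],[0.0017,0,0],[0.0019,0,0],[0.0021,0,0],[0.0021,0,0]
end x 459.5 end th,w 7.553 1.433 after look 7.625 1.439
th [6.14 6.26 6.38 6.5  6.61 6.73 6.85 6.96 7.08 7.2  7.32 7.43 7.55 7.62] x [445.6 445.7 446.1 446.7 447.6 448.8 450.1 451.7 453.4 455.3 457.4 459.5]
```

```bash
python3 -m creep '{"delta_pos":[[-0.0007,0,0],[0.0001,0,0],[0.0004,0,0],[0.0006,0,0]],"twist":[[0,0,0],[0,0,0],[0,0,0],[0,0,0]]}'
```

```text
t: 13.47
ee_pos: [445.4, -45.8, 130.5]
orientation: [-3.141, -0.0, 0.002]
ft_force: [-4.9, 1.0, -1.6]
width: 29.8
grasp_force: 30.0
```

```bash
python3 -m creep '{"delta_pos":[[0.0009,0,0],[0.0012,0,0],[0.0013,0,0],[0.0016,0,0]],"twist":[[0,0,0],[0,0,0],[0,0,0],[0,0,0]]}'
```

```text
t: 13.8
ee_pos: [449.8, -45.7, 130.3]
orientation: [-3.141, -0.0, 0.004]
ft_force: [-8.0, 0.6, -0.9]
width: 29.9
grasp_force: 30.0
```

```bash
python3 -c "
from h import *
look();o=get_obs();print(o['t'],o['ee_pos'],o['ft_force'])"
```

```text
t 13.800 ang 0.753 r 75 area 314
13.85 [450.56013713 -45.77639055 130.45258477] [-2.62673315 -0.4615021  -1.46337405]
```

```bash
python3 plan.py 13.85 7.103 1.375 10 1.2 1.2 4.4 451.7
```

```text
[0.0022,0,0],[0.0018,0,0],[0.0020,0,0],[0.0021,0,0],[0.0021,0,0],[0.0016,0,0],[-0.0001,0,0],[-0.0017,0,0],[-0.0020,0,0],[-0.0019,0,0]
end x 457.8 end th,w 8.254 1.271 after look 8.317 1.245
th [7.1  7.22 7.33 7.45 7.57 7.68 7.8  7.92 8.03 8.15 8.25 8.32] x [453.9 455.7 457.7 459.8 461.9 463.5 463.4 461.7 459.7 457.8]
```

```bash
python3 -m creep '{"delta_pos":[[0.0022,0,0],[0.0018,0,0],[0.0020,0,0],[0.0021,0,0]],"twist":[[0,0,0],[0,0,0],[0,0,0],[0,0,0]]}'
```

```text
t: 14.18
ee_pos: [458.2, -45.7, 130.4]
orientation: [-3.141, -0.0, 0.004]
ft_force: [-6.6, 1.5, -0.6]
width: 30.1
grasp_force: 30.0
```

```bash
python3 -m creep '{"delta_pos":[[0.0018,0,0],[0.0016,0,0],[0.0003,0,0]],"twist":[[0,0,0],[0,0,0],[0,0,0]]}'
python3 -c "
from h import *
look();o=get_obs();print(o['t'],o['ee_pos'],o['ft_force'])"
```

```text
t: 14.43
ee_pos: [462.5, -45.9, 130.5]
orientation: [-3.141, -0.001, 0.002]
ft_force: [-6.8, -0.4, 0.0]
width: 29.6
grasp_force: 30.0
t 14.433 ang 1.622 r 75 area 282
14.4833 [461.98676515 -45.94573046 130.40495599] [-9.22993375 -3.43195791 -1.30380275]
```

```bash
python3 plan.py 14.483 7.973 1.36 14 0.7 0.7 4.6 463.5
```

```text
[-0.0032,0,0],[-0.0019,0,0],[-0.0018,0,0],[-0.0017,0,0],[-0.0016,0,0],[-0.0014,0,0],[-0.0012,0,0],[-0.0012,0,0],[-0.0009,0,0],[-0.0009,0,0],[-0.0007,0,0],[-0.0005,0,0],[-0.0005,0,0],[-0.0003,0,0]
end x 445.7 end th,w 9.214 0.821 after look 9.254 0.807
th [7.97 8.08 8.19 8.3  8.4  8.49 8.58 8.67 8.76 8.84 8.92 9.   9.07 9.14
 9.21 9.25] x [460.3 458.4 456.6 454.9 453.3 451.9 450.7 449.5 448.6 447.7 447.  446.5
 446.  445.7]
```

```bash
python3 -m creep '{"delta_pos":[[-0.0032,0,0],[-0.0019,0,0],[-0.0018,0,0],[-0.0017,0,0]],"twist":[[0,0,0],[0,0,0],[0,0,0],[0,0,0]]}'
```

```text
t: 14.82
ee_pos: [454.4, -46.0, 130.8]
orientation: [3.142, 0.0, 0.001]
ft_force: [-4.2, 0.1, -1.4]
width: 30.0
grasp_force: 30.0
```

```bash
python3 -m creep '{"delta_pos":[[-0.0016,0,0],[-0.0014,0,0],[-0.0012,0,0],[-0.0011,0,0]],"twist":[[0,0,0],[0,0,0],[0,0,0],[0,0,0]]}'
```

```text
t: 15.15
ee_pos: [448.9, -45.9, 130.7]
orientation: [-3.142, -0.0, 0.0]
ft_force: [-4.6, -0.7, -1.3]
width: 29.3
grasp_force: 30.0
```

```bash
python3 -m creep '{"delta_pos":[[-0.0009,0,0],[-0.0008,0,0],[-0.0007,0,0]],"twist":[[0,0,0],[0,0,0],[0,0,0]]}'
python3 -c "
from h import *
look();o=get_obs();print(o['t'],o['ee_pos'],o['ft_force'])"
```

```text
t: 15.4
ee_pos: [446.4, -45.9, 130.6]
orientation: [-3.142, -0.001, 0.001]
ft_force: [-4.1, -0.8, -1.2]
width: 30.0
grasp_force: 30.0
t 15.400 ang 2.724 r 76 area 264
15.45 [446.03253903 -45.9092405  130.5240864 ] [-6.2339585   0.19794202 -1.52228983]
```

```bash
python3 plan.py 15.45 9.051 0.885 20 0.5 0.5 4.2 447.2
```

```text
[-0.0013,0,0],[-0.0004,0,0],[-0.0002,0,0],[-0.0002,0,0],[-0.0001,0,0],[0.0000,0,0],[0.0001,0,0],[0.0002,0,0],[0.0002,0,0],[0.0003,0,0],[0.0003,0,0],[0.0005,0,0],[0.0004,0,0],[0.0006,0,0],[0.0006,0,0],[0.0006,0,0],[0.0007,0,0],[0.0007,0,0],[0.0008,0,0],[0.0008,0,0]
end x 451.8 end th,w 10.272 0.690 after look 10.307 0.693
th [ 9.05  9.12  9.19  9.26  9.33  9.39  9.46  9.52  9.58  9.64  9.7   9.76
  9.82  9.87  9.93  9.99 10.04 10.1  10.16 10.21 10.27 10.31] x [445.9 445.5 445.3 445.1 445.  445.  445.1 445.3 445.5 445.8 446.1 446.6
 447.  447.6 448.2 448.8 449.5 450.2 451.  451.8]
```

```bash
python3 -m creep '{"delta_pos":[[-0.0012,0,0],[-0.0004,0,0],[-0.0002,0,0],[-0.0002,0,0],[-0.0001,0,0],[0,0,0]],"twist":[[0,0,0],[0,0,0],[0,0,0],[0,0,0],[0,0,0],[0,0,0]]}'
```

```text
t: 15.95
ee_pos: [444.5, -45.9, 130.7]
orientation: [-3.142, -0.0, 0.0]
ft_force: [-3.7, -1.2, -1.2]
width: 29.7
grasp_force: 30.0
```

```bash
python3 -m creep '{"delta_pos":[[0.0001,0,0],[0.0002,0,0],[0.0002,0,0],[0.0003,0,0],[0.0003,0,0],[0.0005,0,0]],"twist":[[0,0,0],[0,0,0],[0,0,0],[0,0,0],[0,0,0],[0,0,0]]}'
python3 -c "
from h import *
look();o=get_obs();print(o['t'],o['ee_pos'],o['ft_force'])"
```

```text
t: 16.45
ee_pos: [446.1, -45.9, 130.6]
orientation: [-3.142, -0.001, 0.0]
ft_force: [-4.1, -0.5, -1.6]
width: 30.0
grasp_force: 30.0
t 16.450 ang -2.741 r 75 area 286
16.5 [446.36429495 -45.95726614 130.68125942] [-3.52506551 -0.00841324 -0.58533567]
```

```bash
python3 plan.py 16.5 9.86 0.69 20 0.5 0.5 4.2 446.7
```

```text
[0.0007,0,0],[0.0006,0,0],[0.0006,0,0],[0.0007,0,0],[0.0007,0,0],[0.0008,0,0],[0.0009,0,0],[0.0008,0,0],[0.0009,0,0],[0.0010,0,0],[0.0010,0,0],[0.0010,0,0],[0.0011,0,0],[0.0011,0,0],[0.0011,0,0],[0.0011,0,0],[0.0012,0,0],[0.0007,0,0],[0.0003,0,0],[-0.0002,0,0]
end x 462.8 end th,w 11.057 0.738 after look 11.094 0.719
th [ 9.86  9.92  9.97 10.03 10.09 10.15 10.2  10.26 10.32 10.38 10.44 10.49
 10.55 10.62 10.68 10.74 10.8  10.87 10.93 10.99 11.06 11.09] x [447.4 448.  448.6 449.3 450.  450.8 451.7 452.5 453.4 454.4 455.4 456.4
 457.5 458.6 459.7 460.8 462.  462.7 463.  462.8]
```

```bash
python3 -m creep '{"delta_pos":[[0.0007,0,0],[0.0006,0,0],[0.0006,0,0],[0.0007,0,0],[0.0007,0,0],[0.0008,0,0]],"twist":[[0,0,0],[0,0,0],[0,0,0],[0,0,0],[0,0,0],[0,0,0]]}'
```

```text
t: 17.0
ee_pos: [450.5, -46.0, 130.7]
orientation: [-3.142, -0.0, -0.0]
ft_force: [-4.7, -0.0, -0.9]
width: 29.9
grasp_force: 30.0
```

```bash
python3 -m creep '{"delta_pos":[[0.0009,0,0],[0.0008,0,0],[0.0009,0,0],[0.0010,0,0],[0.0010,0,0],[0.0010,0,0]],"twist":[[0,0,0],[0,0,0],[0,0,0],[0,0,0],[0,0,0],[0,0,0]]}'
python3 -c "
from h import *
look();o=get_obs();print(o['t'],o['ee_pos'],o['ft_force'])"
```

```text
t: 17.5
ee_pos: [456.4, -46.0, 130.8]
orientation: [3.142, 0.0, 0.001]
ft_force: [-3.1, 0.5, -1.3]
width: 29.5
grasp_force: 30.0
t 17.500 ang -1.967 r 74 area 310
17.55 [456.94252003 -46.06247089 130.89980983] [-0.15009014  0.06605241 -2.09001698]
```

Contact just slipped here after several force peaks, so the four seconds are doubtful. There is plenty of time, so I'll redo the crank with the wheel still turning and follow again with what I've learned: about 4 N/mm, and look only at the peaks.

```bash
python3 -m creep '{"delta_pos":[[-0.010,0,0],[-0.006,0,-0.010],[0,0,-0.024],[0,0,-0.024],[0.006,0,-0.024],[0.016,0,-0.004],[0.026,0,0],[0.028,0,0],[0.028,0,0],[0.028,0,0],[0.028,0,0],[0.028,0,0],[0.022,0,0],[0.008,0,0],[0,0,0]],"twist":[[0,0,0],[0,0,0],[0,0,0],[0,0,0],[0,0,0],[0,0,0],[0,0,0],[0,0,0],[0,0,0],[0,0,0],[0,0,0],[0,0,0],[0,0,0],[0,0,0],[0,0,0]]}'
python3 -c "
from h import *
look();o=get_obs();print(o['t'],o['ee_pos'],o['ft_force'])"
```

```text
t: 18.8
ee_pos: [659.2, -46.0, 216.5]
orientation: [3.141, 0.001, 0.002]
ft_force: [-0.8, 0.0, -0.5]
width: 29.9
grasp_force: 30.0
t 18.800 ang -1.013 r 75 area 344
18.85 [657.67723948 -45.90676425 216.3134081 ] [-0.47883542 -0.03147458 -0.96538638]
```

```bash
cat > crank1.py <<'E'
import numpy as np
from scipy.interpolate import CubicHermiteSpline as C
A=np.array([585.5,-45]);p=np.array([658.4,-46.0]);c=lambda t:-.976+.715*t-.03*t*t
s=C([0,.75],[np.arctan2(*(p-A)[::-1]),c(.75)],[0,.69])
t=np.arange(1,14)/12;th=np.where(t<=.75,s(np.minimum(t,.75)),c(t))
P=np.vstack([p,np.round(A+75*np.c_[np.cos(th),np.sin(th)],1)]);print(th.round(2))
print(",".join(f"[{x/1e3:.4f},{-y/1e3:.4f},0]" for x,y in np.diff(P,axis=0)),P[-1])
E
python3 crank1.py
```

```text
[-0.03 -0.09 -0.17 -0.26 -0.34 -0.42 -0.47 -0.49 -0.46 -0.4  -0.35 -0.29
 -0.24]
[0.0021,0.0016,0],[-0.0003,0.0041,0],[-0.0007,0.0058,0],[-0.0014,0.0064,0],[-0.0020,0.0063,0],[-0.0021,0.0053,0],[-0.0016,0.0035,0],[-0.0006,0.0011,0],[0.0010,-0.0020,0],[0.0018,-0.0038,0],[0.0015,-0.0039,0],[0.0012,-0.0039,0],[0.0011,-0.0039,0] [658.4 -62.6]
```

```bash
python3 -m creep '{"delta_pos":[[0.0021,0.0016,0],[-0.0003,0.0041,0],[-0.0007,0.0058,0],[-0.0014,0.0064,0],[-0.0020,0.0063,0],[-0.0021,0.0053,0],[-0.0016,0.0035,0],[-0.0006,0.0011,0],[0.0010,-0.0020,0],[0.0018,-0.0038,0.006],[0.0015,-0.0039,0.010],[0.0012,-0.0039,0.008],[0.0011,-0.0039,0.004]],"twist":[[0,0,0],[0,0,0],[0,0,0],[0,0,0],[0,0,0],[0,0,0],[0,0,0],[0,0,0],[0,0,0],[0,0,0],[0,0,0],[0,0,0],[0,0,0]]}'
cat > crank2.py <<'E'
import numpy as np
A=np.array([585.5,-45]);p=np.array([658.4,-62.6]);th0=np.arctan2(*(p-A)[::-1]);v0=.66
rel=[.3,.35,.35,.35,.3,.2,.12]          # rad/s over the cup: takes up 0.164 rad of slack
w=[(v0+x)/12 for x in rel];v=v0
for a in [.04,.06]+[.08]*15+[.06,.05,.03,0]: v+=a;w.append((v-a/2)/12)
n=len(w);w+=[v/12*.94]*5+[.13,.10,.07,.04,.015]
th=th0+np.cumsum(w);P=np.vstack([p,np.round(A+75*np.c_[np.cos(th),np.sin(th)],1)])
d=[f"[{x/1e3:.4f},{-y/1e3:.4f},0]" for x,y in np.diff(P,axis=0)]
print(v,n,th[n-1],P[-1],th[-1]);print(*[",".join(d[i:j])+"\n" for i,j in ((0,7),(7,16),(16,n),(n,99))])
E
python3 crank2.py
```

```text
t: 19.93
ee_pos: [657.1, -61.5, 186.4]
orientation: [-3.141, -0.001, 0.004]
ft_force: [0.5, 0.6, -0.8]
width: 29.9
grasp_force: 30.0
2.1 28 2.814773208987108 [ 536.  -101.4] 3.9922732089871067
[0.0012,-0.0059,0],[0.0007,-0.0063,0],[0.0002,-0.0063,0],[-0.0003,-0.0063,0],[-0.0009,-0.0059,0],[-0.0011,-0.0053,0],[-0.0013,-0.0046,0]
 [-0.0014,-0.0040,0],[-0.0018,-0.0042,0],[-0.0023,-0.0045,0],[-0.0027,-0.0048,0],[-0.0035,-0.0049,0],[-0.0041,-0.0050,0],[-0.0050,-0.0049,0],[-0.0057,-0.0048,0],[-0.0067,-0.0044,0]
 [-0.0075,-0.0040,0],[-0.0085,-0.0031,0],[-0.0092,-0.0023,0],[-0.0099,-0.0010,0],[-0.0105,0.0003,0],[-0.0108,0.0019,0],[-0.0109,0.0036,0],[-0.0107,0.0055,0],[-0.0099,0.0075,0],[-0.0088,0.0092,0],[-0.0073,0.0108,0],[-0.0052,0.0120,0]
 [-0.0030,0.0120,0],[-0.0010,0.0123,0],[0.0010,0.0122,0],[0.0031,0.0120,0],[0.0049,0.0113,0],[0.0052,0.0082,0],[0.0047,0.0059,0],[0.0036,0.0038,0],[0.0022,0.0020,0],[0.0008,0.0008,0]
```

```bash
python3 -m creep '{"delta_pos":[[0.0012,-0.0059,0],[0.0007,-0.0063,0],[0.0002,-0.0063,0],[-0.0003,-0.0063,0],[-0.0009,-0.0059,0],[-0.0011,-0.0053,0],[-0.0013,-0.0046,0],[-0.0014,-0.0040,0],[-0.0018,-0.0042,0],[-0.0023,-0.0045,0]],"twist":[[0,0,0],[0,0,0],[0,0,0],[0,0,0],[0,0,0],[0,0,0],[0,0,0],[0,0,0],[0,0,0],[0,0,0]]}'
```

```text
t: 20.77
ee_pos: [650.7, -8.6, 188.8]
orientation: [-3.141, -0.001, -0.0]
ft_force: [-0.9, -0.3, -1.3]
width: 30.0
grasp_force: 30.0
```

```bash
python3 -m creep '{"delta_pos":[[-0.0027,-0.0048,0],[-0.0035,-0.0049,0],[-0.0041,-0.0050,0],[-0.0050,-0.0049,0],[-0.0057,-0.0048,0],[-0.0067,-0.0044,0]],"twist":[[0,0,0],[0,0,0],[0,0,0],[0,0,0],[0,0,0],[0,0,0]]}'
```

```text
t: 21.27
ee_pos: [622.6, 20.1, 188.7]
orientation: [-3.142, -0.001, -0.0]
ft_force: [0.1, -0.7, -0.9]
width: 29.9
grasp_force: 30.0
```

```bash
python3 -c "
from h import *
t,a=look();o=get_obs();p=np.array(o['ee_pos'])[:2]-A;print(o['t'],o['ee_pos'],o['ft_force'],np.arctan2(p[1],p[0]),np.hypot(*p))"
```

```text
t 21.267 ang 1.149 r 75 area 375
21.3167 [621.1405389   20.76642755 188.47593777] [-1.83028196  0.56812889 -1.2202737 ] 1.0741730682507333 74.8028809976289
```

```bash
cat > crank3.py <<'E'
import sys,numpy as np
A=np.array([585.5,-45]);x,y=map(float,sys.argv[1:3]);w=np.array(eval(sys.argv[3]))/12
p=np.array([x,y]);th=np.arctan2(*(p-A)[::-1])+np.cumsum(w);P=np.vstack([p,np.round(A+75*np.c_[np.cos(th),np.sin(th)],1)])
print(",".join(f"[{x/1e3:.4f},{-y/1e3:.4f},0]" for x,y in np.diff(P,axis=0)),P[-1],th[[0,-1]])
E
cat crank2.py > /tmp/c.py; echo 'print(P[16],th[15])' >> /tmp/c.py; python3 /tmp/c.py | tail -1
python3 crank3.py $(python3 /tmp/c.py | tail -1 | tr -d '[]' | awk '{print $1,$2}') '[1.5,1.5,1.5,1.45]'
```

```text
[623.7  19.5] 1.036439875653774
[-0.0083,-0.0043,0],[-0.0088,-0.0032,0],[-0.0092,-0.0020,0],[-0.0090,-0.0009,0] [588.4  29.9] [1.16109628 1.53192961]
```

```bash
python3 -m creep '{"delta_pos":[[-0.0083,-0.0043,0],[-0.0088,-0.0032,0],[-0.0092,-0.0020,0],[-0.0090,-0.0009,0]],"twist":[[0,0,0],[0,0,0],[0,0,0],[0,0,0]]}'
python3 -c "
from h import *
c={k:np.array(v) for k,v in camera_params('scene').items()}
im,_=get_image('scene');print(get_obs()['t'],wheel(im,c));cv2.imwrite('pics/s9.png',im[100:400,200:440,::-1].repeat(2,0).repeat(2,1))
o=get_obs();p=np.array(o['ee_pos'])[:2]-A;print(o['t'],o['ee_pos'],o['ft_force'],np.arctan2(p[1],p[0]),np.hypot(*p))"
```

```text
t: 21.65
ee_pos: [589.6, 30.2, 189.7]
orientation: [3.142, 0.001, 0.01]
ft_force: [7.3, 0.3, -1.6]
width: 30.1
grasp_force: 30.0
21.7 (np.float64(1.4618595640514513), np.float64(78.08102543793149), 330.5)
21.7 [587.03124158  30.24921707 189.33678278] [-1.30348805  0.55326343 -0.98711434] 1.5504501976982676 75.26479502925895
```

View pics/s9.png

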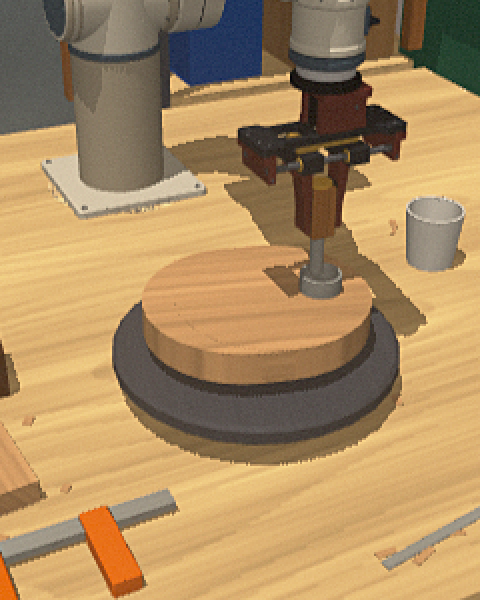

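```bash
python3 crank3.py 588.4 29.9 '[1.5,1.55,1.55,1.55,1.6,1.67,1.74,1.81,1.88,1.94,2.0,2.04,2.06,2.06,1.95,1.95,1.95,1.95,1.9]+[1.5,1.0,.5,.2]'
```

```text
[-0.0094,0.0002,0],[-0.0095,0.0014,0],[-0.0093,0.0027,0],[-0.0089,0.0039,0],[-0.0086,0.0051,0],[-0.0081,0.0065,0],[-0.0074,0.0080,0],[-0.0065,0.0093,0],[-0.0051,0.0105,0],[-0.0034,0.0116,0],[-0.0016,0.0124,0],[0.0005,0.0128,0],[0.0027,0.0125,0],[0.0048,0.0119,0],[0.0064,0.0104,0],[0.0080,0.0092,0],[0.0093,0.0078,0],[0.0105,0.0062,0],[0.0111,0.0043,0],[0.0091,0.0021,0],[0.0062,0.0008,0],[0.0031,0.0002,0],[0.0012,0.0001,0] [ 583.5 -120. ] [1.65709737 4.68626403]
```

```bash
python3 -m creep '{"delta_pos":[[-0.0094,0.0002,0],[-0.0095,0.0014,0],[-0.0093,0.0027,0],[-0.0089,0.0039,0],[-0.0086,0.0051,0],[-0.0081,0.0065,0]],"twist":[[0,0,0],[0,0,0],[0,0,0],[0,0,0],[0,0,0],[0,0,0]]}'
```

```text
t: 22.2
ee_pos: [533.2, 10.0, 188.8]
orientation: [-3.141, -0.001, -0.0]
ft_force: [2.2, 0.5, -1.3]
width: 30.0
grasp_force: 30.0
```

```bash
python3 -m creep '{"delta_pos":[[-0.0074,0.0080,0],[-0.0065,0.0093,0],[-0.0051,0.0105,0],[-0.0034,0.0116,0],[-0.0016,0.0124,0],[0.0005,0.0128,0],[0.0027,0.0125,0],[0.0048,0.0119,0],[0.0064,0.0104,-0.006],[0.0080,0.0092,-0.010],[0.0093,0.0078,-0.010],[0.0105,0.0062,-0.010],[0.0111,0.0043,-0.004],[0.0091,0.0021,0],[0.0062,0.0008,0],[0.0031,0.0002,0],[0.0012,0.0001,0]],"twist":[[0,0,0],[0,0,0],[0,0,0],[0,0,0],[0,0,0],[0,0,0],[0,0,0],[0,0,0],[0,0,0],[0,0,0],[0,0,0],[0,0,0],[0,0,0],[0,0,0],[0,0,0],[0,0,0],[0,0,0]]}'
python3 -c "
from h import *
look();o=get_obs();print(o['t'],o['ee_pos'],o['ft_force'])"
```

```text
t: 23.62
ee_pos: [583.1, -119.9, 228.0]
orientation: [-3.141, -0.001, 0.002]
ft_force: [-0.8, 0.8, -0.7]
width: 29.8
grasp_force: 30.0
t 23.617 ang -1.228 r 74 area 340
23.6667 [ 582.94742263 -119.79685505  228.00122728] [-0.1581378   0.29209415 -0.92715002]
```

```bash
python3 -m creep '{"delta_pos":[[-0.010,-0.005,0],[-0.018,-0.009,0],[-0.025,-0.012,0],[-0.025,-0.012,0],[-0.025,-0.012,0],[-0.025,-0.012,0],[-0.015,-0.008,0],[-0.0075,-0.004,0.006],[0,0,0.026],[0,0,0.034],[0,0,0.024],[0,0,0.0075],[0,0,0]],"twist":[[0,0,0],[0,0,0],[0,0,0],[0,0,0],[0,0,0],[0,0,0],[0,0,0],[0,0,0],[0,0,0],[0,0,0],[0,0,0],[0,0,0],[0,0,0]]}'
python3 -c "
from h import *
t,a=look();w=(a-(-1.228))/(t-23.617);print(w,(a-(-1.228)+2*np.pi)/(t-23.617));o=get_obs();print(o['t'],o['ee_pos'],o['ft_force'])"
```

```text
t: 24.75
ee_pos: [430.8, -45.7, 129.4]
orientation: [-3.141, -0.001, 0.007]
ft_force: [-0.4, 0.7, -1.4]
width: 30.0
grasp_force: 30.0
t 24.750 ang 1.060 r 75 area 303
2.0191727741547756 7.5647908740485015
24.8 [432.02906623 -45.8969384  130.75769583] [ 0.1723449  -0.19201263 -0.90690766]
```

```bash
python3 plan.py 24.8 1.159 1.985 12 -11.4 0.6 0 433.0
```

```text
[0.0160,0,0],[0.0037,0,0],[0.0010,0,0],[-0.0017,0,0],[-0.0020,0,0],[-0.0017,0,0],[-0.0015,0,0],[-0.0012,0,0],[-0.0009,0,0],[-0.0003,0,0],[0.0001,0,0],[0.0006,0,0]
end x 445.1 end th,w 3.111 1.918 after look 3.207 1.915
th [1.16 1.32 1.49 1.65 1.82 1.98 2.14 2.31 2.47 2.63 2.79 2.95 3.11 3.21] x [449.  452.7 453.7 452.  450.  448.3 446.8 445.6 444.7 444.4 444.5 445.1]
```

```bash
python3 -m creep '{"delta_pos":[[0.0080,0,0],[0.0080,0,0],[0.0040,0,0],[-0.0010,0,0],[-0.0020,0,0],[-0.0017,0,0],[-0.0015,0,0],[-0.0012,0,0],[-0.0009,0,0],[-0.0003,0,0],[0.0001,0,0],[0.0006,0,0]],"twist":[[0,0,0],[0,0,0],[0,0,0],[0,0,0],[0,0,0],[0,0,0],[0,0,0],[0,0,0],[0,0,0],[0,0,0],[0,0,0],[0,0,0]]}'
python3 -c "
from h import *
t,a=look();o=get_obs();print(o['t'],o['ee_pos'],o['ft_force'])"
```

```text
t: 25.8
ee_pos: [443.6, -45.9, 130.9]
orientation: [-3.141, -0.001, 0.003]
ft_force: [-3.7, 1.0, -1.3]
width: 30.1
grasp_force: 30.0
t 25.800 ang 3.050 r 75 area 268
25.85 [443.55927348 -45.90167396 130.87566288] [-2.71110714 -0.30293226 -1.24420335]
```

```bash
cat > nxt.py <<'E'
# nxt.py init t th w x | nxt.py k look pen F : k rows of the last plan were sent; correct by a look if look=1; print the next plan
import sys,json,numpy as np
from scipy.integrate import solve_ivp
from h import *
I,drag,mu,n=.24,.016,.06,20
def r(a):
    a=np.arctan(np.tan(a));rs=123/max(abs(np.sin(a)),1e-9)
    return rs if abs(rs*np.cos(a))<=18 else 18*np.cos(a)+np.sqrt(123**2-(18*np.sin(a))**2)
def run(th,w,F,T):
    def f(_,s):
        a=np.pi-s[0];return [s[1],(-np.tanh(s[1]/.01)*(drag+mu*F*.13)+F*(r(a+1e-3)-r(a-1e-3))/2)/I]
    return solve_ivp(f,(0,T[-1]),[th,w],t_eval=T,max_step=.01).y
v=sys.argv[1:]
if v[0]=="init": th,w,x,lt=float(v[2]),float(v[3]),float(v[4]),float(v[1]);pen,F=.8,4.6
else:
    s=json.load(open("st"));k,lk=int(v[0]),int(v[1]);pen,F=float(v[2]),float(v[3]);x=s["X"][k-1] if k else s["x0"];th,w=s["th"][k],s["w"][k];lt=s["lt"]
    if lk:
        t,a=look();e=(a-th+np.pi)%(2*np.pi)-np.pi;w+=.4*e/max(t-lt,.5);th+=.6*e;print("err %.3f"%e);lt=t
        th,w=run(th,w,F,[0,.05])[:,1]
    o=get_obs();print(o["t"],np.round(o["ee_pos"],1),"F",np.round(o["ft_force"],1),"th %.3f w %.3f cmd %.1f"%(th,w,x))
S=run(th,w,F,np.arange(n+1)/12);X=np.round([585.5-r(np.pi-a)+pen for a in S[0][1:]],1)
json.dump(dict(th=S[0].tolist(),w=S[1].tolist(),X=X.tolist(),lt=lt,x0=x),open("st","w"))
print(",".join(f"[{d/1e3:.4f},0,0]" for d in np.diff(np.r_[x,X])));print("x",X,"\nth-flat/peak(rad/(pi/2))",(S[0][1:]/(np.pi/2)).round(2))
E
python3 nxt.py init 25.8 3.165 1.885 445.1
```

```text
[0.0005,0,0],[0.0008,0,0],[0.0013,0,0],[0.0017,0,0],[0.0020,0,0],[0.0024,0,0],[0.0026,0,0],[0.0027,0,0],[0.0029,0,0],[0.0013,0,0],[-0.0017,0,0],[-0.0028,0,0],[-0.0026,0,0],[-0.0024,0,0],[-0.0021,0,0],[-0.0019,0,0],[-0.0015,0,0],[-0.0013,0,0],[-0.0009,0,0],[-0.0005,0,0]
x [445.6 446.4 447.7 449.4 451.4 453.8 456.4 459.1 462.  463.3 461.6 458.8
 456.2 453.8 451.7 449.8 448.3 447.  446.1 445.6] 
th-flat/peak(rad/(pi/2)) [2.11 2.21 2.31 2.41 2.51 2.61 2.71 2.81 2.91 3.01 3.11 3.2  3.3  3.39
 3.48 3.57 3.65 3.74 3.82 3.9 ]
```

```bash
python3 -m creep '{"delta_pos":[[0.0005,0,0],[0.0008,0,0],[0.0013,0,0],[0.0017,0,0],[0.0020,0,0]],"twist":[[0,0,0],[0,0,0],[0,0,0],[0,0,0],[0,0,0]]}'
```

```text
t: 26.27
ee_pos: [449.2, -45.7, 130.6]
orientation: [-3.141, -0.001, 0.006]
ft_force: [-5.9, 0.3, -1.2]
width: 30.0
grasp_force: 30.0
```

```bash
python3 -m creep '{"delta_pos":[[0.0022,0,0],[0.0025,0,0],[0.0026,0,0],[0.0029,0,0],[0.0015,0,0]],"twist":[[0,0,0],[0,0,0],[0,0,0],[0,0,0],[0,0,0]]}'; python3 nxt.py 10 1 0.7 4.6
```

```text
t: 26.68
ee_pos: [461.6, -45.8, 130.7]
orientation: [-3.141, -0.001, 0.004]
ft_force: [-6.0, -0.5, -1.5]
width: 29.7
grasp_force: 30.0
t 26.683 ang -1.600 r 74 area 320
err -0.040
26.7333 [461.5 -45.9 130.7] F [-6.7 -2.3 -1.7] th 4.792 w 1.856 cmd 463.3
[-0.0030,0,0],[-0.0027,0,0],[-0.0025,0,0],[-0.0022,0,0],[-0.0021,0,0],[-0.0017,0,0],[-0.0014,0,0],[-0.0011,0,0],[-0.0008,0,0],[-0.0005,0,0],[-0.0001,0,0],[0.0002,0,0],[0.0004,0,0],[0.0007,0,0],[0.0010,0,0],[0.0012,0,0],[0.0015,0,0],[0.0016,0,0],[0.0019,0,0],[0.0019,0,0]
x [460.3 457.6 455.1 452.9 450.8 449.1 447.7 446.6 445.8 445.3 445.2 445.4
 445.8 446.5 447.5 448.7 450.2 451.8 453.7 455.6] 
th-flat/peak(rad/(pi/2)) [3.15 3.24 3.34 3.43 3.51 3.6  3.68 3.76 3.85 3.92 4.   4.08 4.16 4.23
 4.31 4.38 4.46 4.53 4.61 4.68]
```

```bash
python3 -m creep '{"delta_pos":[[-0.0027,0,0],[-0.0027,0,0],[-0.0025,0,0],[-0.0022,0,0],[-0.0021,0,0]],"twist":[[0,0,0],[0,0,0],[0,0,0],[0,0,0],[0,0,0]]}'
```

```text
t: 27.15
ee_pos: [449.6, -46.0, 131.0]
orientation: [-3.142, -0.0, 0.002]
ft_force: [-5.4, -1.0, -1.8]
width: 29.9
grasp_force: 30.0
```

```bash
python3 -m creep '{"delta_pos":[[-0.0018,0,0],[-0.0014,0,0],[-0.0011,0,0],[-0.0008,0,0],[-0.0005,0,0]],"twist":[[0,0,0],[0,0,0],[0,0,0],[0,0,0],[0,0,0]]}'; python3 nxt.py 10 1 0.6 4.6
```

```text
t: 27.57
ee_pos: [443.9, -45.9, 131.0]
orientation: [-3.141, -0.0, 0.002]
ft_force: [-4.2, 0.1, -1.1]
width: 30.0
grasp_force: 30.0
t 27.567 ang -0.138 r 75 area 347
err -0.019
27.6167 [443.7 -45.9 131. ] F [-6.1 -0.2 -2.1] th 6.226 w 1.456 cmd 445.3
[-0.0002,0,0],[0.0003,0,0],[0.0006,0,0],[0.0009,0,0],[0.0011,0,0],[0.0013,0,0],[0.0015,0,0],[0.0017,0,0],[0.0019,0,0],[0.0020,0,0],[0.0021,0,0],[0.0022,0,0],[0.0019,0,0],[0.0004,0,0],[-0.0014,0,0],[-0.0021,0,0],[-0.0020,0,0],[-0.0018,0,0],[-0.0017,0,0],[-0.0016,0,0]
x [445.1 445.4 446.  446.9 448.  449.3 450.8 452.5 454.4 456.4 458.5 460.7
 462.6 463.  461.6 459.5 457.5 455.7 454.  452.4] 
th-flat/peak(rad/(pi/2)) [4.04 4.12 4.19 4.27 4.34 4.42 4.49 4.56 4.64 4.72 4.79 4.87 4.95 5.02
 5.1  5.17 5.24 5.31 5.38 5.44]
```

```bash
python3 -m creep '{"delta_pos":[[-0.0002,0,0],[0.0003,0,0],[0.0006,0,0],[0.0008,0,0],[0.0010,0,0],[0.0013,0,0]],"twist":[[0,0,0],[0,0,0],[0,0,0],[0,0,0],[0,0,0],[0,0,0]]}'
```

```text
t: 28.12
ee_pos: [447.3, -45.7, 130.9]
orientation: [-3.141, -0.0, 0.004]
ft_force: [-5.8, 0.5, -0.0]
width: 29.9
grasp_force: 30.0
```

```bash
python3 -m creep '{"delta_pos":[[0.0014,0,0],[0.0016,0,0],[0.0018,0,0],[0.0020,0,0]],"twist":[[0,0,0],[0,0,0],[0,0,0],[0,0,0]]}'
```

```text
t: 28.45
ee_pos: [454.2, -45.7, 130.8]
orientation: [-3.141, -0.0, 0.004]
ft_force: [-6.3, 0.8, -0.9]
width: 29.8
grasp_force: 30.0
```

```bash
python3 -m creep '{"delta_pos":[[0.0016,0,0],[0.0021,0,0],[0.0020,0,0],[0.0012,0,0]],"twist":[[0,0,0],[0,0,0],[0,0,0],[0,0,0]]}'; python3 nxt.py 14 1 0.6 4.6
```

```text
t: 28.78
ee_pos: [461.7, -45.9, 131.0]
orientation: [-3.141, -0.001, 0.002]
ft_force: [-7.8, -1.2, -0.9]
width: 30.0
grasp_force: 30.0
t 28.783 ang 1.583 r 75 area 276
err -0.023
28.8333 [461.4 -45.9 130.9] F [-8.  -1.6 -1.3] th 7.947 w 1.419 cmd 463.0
[-0.0024,0,0],[-0.0020,0,0],[-0.0019,0,0],[-0.0018,0,0],[-0.0016,0,0],[-0.0015,0,0],[-0.0014,0,0],[-0.0011,0,0],[-0.0010,0,0],[-0.0009,0,0],[-0.0007,0,0],[-0.0006,0,0],[-0.0004,0,0],[-0.0003,0,0],[-0.0002,0,0],[-0.0001,0,0],[0.0000,0,0],[0.0001,0,0],[0.0003,0,0],[0.0002,0,0]
x [460.6 458.6 456.7 454.9 453.3 451.8 450.4 449.3 448.3 447.4 446.7 446.1
 445.7 445.4 445.2 445.1 445.1 445.2 445.5 445.7] 
th-flat/peak(rad/(pi/2)) [5.13 5.2  5.27 5.34 5.41 5.47 5.53 5.59 5.64 5.7  5.75 5.8  5.85 5.89
 5.94 5.99 6.03 6.07 6.12 6.16]
```

```bash
python3 -m creep '{"delta_pos":[[-0.0026,0,0],[-0.0020,0,0],[-0.0019,0,0],[-0.0018,0,0]],"twist":[[0,0,0],[0,0,0],[0,0,0],[0,0,0]]}'
```

```text
t: 29.17
ee_pos: [453.7, -46.0, 131.2]
orientation: [-3.142, -0.0, 0.0]
ft_force: [-4.2, -0.6, -1.4]
width: 29.4
grasp_force: 30.0
```

```bash
python3 -m creep '{"delta_pos":[[-0.0016,0,0],[-0.0015,0,0],[-0.0013,0,0],[-0.0011,0,0],[-0.0009,0,0]],"twist":[[0,0,0],[0,0,0],[0,0,0],[0,0,0],[0,0,0]]}'
```

```text
t: 29.58
ee_pos: [447.0, -45.9, 131.1]
orientation: [-3.141, -0.001, 0.001]
ft_force: [-5.0, -0.3, -1.2]
width: 30.0
grasp_force: 30.0
```

```bash
python3 -m creep '{"delta_pos":[[-0.0009,0,0],[-0.0007,0,0],[-0.0006,0,0],[-0.0004,0,0],[-0.0003,0,0]],"twist":[[0,0,0],[0,0,0],[0,0,0],[0,0,0],[0,0,0]]}'; python3 nxt.py 14 1 0.4 4.6
```

```text
t: 30.0
ee_pos: [444.0, -45.9, 131.0]
orientation: [-3.141, -0.0, 0.002]
ft_force: [-6.0, -0.4, -0.8]
width: 30.2
grasp_force: 30.0
t 30.000 ang 2.957 r 75 area 268
err -0.020
30.05 [443.9 -45.8 131. ] F [-6.5 -0.6 -0.1] th 9.292 w 0.868 cmd 445.4
[-0.0005,0,0],[0.0000,0,0],[0.0001,0,0],[0.0001,0,0],[0.0002,0,0],[0.0004,0,0],[0.0004,0,0],[0.0004,0,0],[0.0006,0,0],[0.0006,0,0],[0.0007,0,0],[0.0007,0,0],[0.0008,0,0],[0.0008,0,0],[0.0010,0,0],[0.0009,0,0],[0.0010,0,0],[0.0011,0,0],[0.0011,0,0],[0.0012,0,0]
x [444.9 444.9 445.  445.1 445.3 445.7 446.1 446.5 447.1 447.7 448.4 449.1
 449.9 450.7 451.7 452.6 453.6 454.7 455.8 457. ] 
th-flat/peak(rad/(pi/2)) [5.96 6.01 6.05 6.09 6.13 6.17 6.22 6.26 6.3  6.34 6.38 6.42 6.46 6.5
 6.54 6.58 6.62 6.66 6.7  6.74]
```

```bash
python3 -m creep '{"delta_pos":[[-0.0005,0,0],[0,0,0],[0.0001,0,0],[0.0001,0,0],[0.0002,0,0],[0.0004,0,0],[0.0004,0,0],[0.0004,0,0],[0.0006,0,0],[0.0006,0,0],[0.0007,0,0],[0.0009,0,0]],"twist":[[0,0,0],[0,0,0],[0,0,0],[0,0,0],[0,0,0],[0,0,0],[0,0,0],[0,0,0],[0,0,0],[0,0,0],[0,0,0],[0,0,0]]}'; python3 nxt.py 12 1 0.4 4.6
```

```text
t: 31.05
ee_pos: [447.4, -45.7, 130.9]
orientation: [-3.141, -0.0, 0.004]
ft_force: [-6.4, -0.2, -0.4]
width: 29.9
grasp_force: 30.0
t 31.050 ang -2.534 r 75 area 290
err -0.045
31.1 [447.7 -45.7 130.9] F [-4.9 -0.4 -1.7] th 10.087 w 0.736 cmd 449.1
[0.0009,0,0],[0.0008,0,0],[0.0009,0,0],[0.0010,0,0],[0.0010,0,0],[0.0010,0,0],[0.0011,0,0],[0.0011,0,0],[0.0012,0,0],[0.0012,0,0],[0.0012,0,0],[0.0013,0,0],[0.0008,0,0],[0.0003,0,0],[-0.0003,0,0],[-0.0008,0,0],[-0.0012,0,0],[-0.0010,0,0],[-0.0009,0,0],[-0.0009,0,0]
x [450.  450.8 451.7 452.7 453.7 454.7 455.8 456.9 458.1 459.3 460.5 461.8
 462.6 462.9 462.6 461.8 460.6 459.6 458.7 457.8] 
th-flat/peak(rad/(pi/2)) [6.46 6.5  6.54 6.58 6.62 6.66 6.7  6.74 6.78 6.83 6.87 6.91 6.96 7.
 7.05 7.09 7.13 7.16 7.2  7.23]
```

```bash
python3 -m creep '{"delta_pos":[[0.0007,0,0],[0.0008,0,0],[0.0009,0,0],[0.0010,0,0],[0.0010,0,0],[0.0010,0,0],[0.0011,0,0],[0.0011,0,0],[0.0011,0,0],[0.0012,0,0],[0.0012,0,0],[0.0012,0,0],[0.0009,0,0]],"twist":[[0,0,0],[0,0,0],[0,0,0],[0,0,0],[0,0,0],[0,0,0],[0,0,0],[0,0,0],[0,0,0],[0,0,0],[0,0,0],[0,0,0],[0,0,0]]}'; python3 nxt.py 13 1 0 4.6
```

```text
t: 32.18
ee_pos: [461.6, -46.0, 131.1]
orientation: [3.141, 0.001, -0.001]
ft_force: [-6.8, -0.6, -0.8]
width: 29.8
grasp_force: 30.0
t 32.183 ang -1.563 r 74 area 324
err 0.073
32.2333 [461.5 -46.1 131. ] F [-5.1 -0.6 -1.3] th 11.017 w 0.847 cmd 462.6
[-0.0006,0,0],[-0.0010,0,0],[-0.0012,0,0],[-0.0010,0,0],[-0.0010,0,0],[-0.0009,0,0],[-0.0008,0,0],[-0.0008,0,0],[-0.0007,0,0],[-0.0006,0,0],[-0.0005,0,0],[-0.0004,0,0],[-0.0004,0,0],[-0.0004,0,0],[-0.0002,0,0],[-0.0002,0,0],[-0.0002,0,0],[-0.0001,0,0],[-0.0001,0,0],[0.0000,0,0]
x [462.  461.  459.8 458.8 457.8 456.9 456.1 455.3 454.6 454.  453.5 453.1
 452.7 452.3 452.1 451.9 451.7 451.6 451.5 451.5] 
th-flat/peak(rad/(pi/2)) [7.06 7.1  7.14 7.18 7.21 7.24 7.27 7.3  7.33 7.35 7.37 7.39 7.4  7.42
 7.43 7.44 7.45 7.45 7.45 7.45]
```

```bash
python3 -m creep '{"delta_pos":[[-0.0006,0,0],[-0.0010,0,0],[-0.0011,0,0],[-0.0010,0,0],[-0.0010,0,0],[-0.0009,0,0],[-0.0008,0,0],[-0.0008,0,0],[-0.0007,0,0]],"twist":[[0,0,0],[0,0,0],[0,0,0],[0,0,0],[0,0,0],[0,0,0],[0,0,0],[0,0,0],[0,0,0]]}'; python3 nxt.py 9 1 0.1 4.6
```

```text
t: 32.98
ee_pos: [453.7, -46.1, 131.1]
orientation: [3.141, 0.001, -0.001]
ft_force: [-4.3, -0.7, -1.6]
width: 29.6
grasp_force: 30.0
t 32.983 ang -1.033 r 74 area 347
err 0.024
33.0333 [453.4 -46.1 131. ] F [-6.9 -1.1 -1. ] th 11.547 w 0.437 cmd 454.6
[-0.0010,0,0],[-0.0005,0,0],[-0.0005,0,0],[-0.0003,0,0],[-0.0003,0,0],[-0.0003,0,0],[-0.0002,0,0],[-0.0001,0,0],[-0.0001,0,0],[-0.0001,0,0],[0.0000,0,0],[0.0001,0,0],[0.0000,0,0],[0.0000,0,0],[0.0001,0,0],[0.0000,0,0],[0.0001,0,0],[0.0000,0,0],[0.0001,0,0],[0.0001,0,0]
x [453.6 453.1 452.6 452.3 452.  451.7 451.5 451.4 451.3 451.2 451.2 451.3
 451.3 451.3 451.4 451.4 451.5 451.5 451.6 451.7] 
th-flat/peak(rad/(pi/2)) [7.37 7.39 7.41 7.43 7.44 7.45 7.46 7.46 7.47 7.47 7.47 7.47 7.47 7.47
 7.46 7.46 7.46 7.46 7.45 7.45]
```

```bash
python3 -m creep '{"delta_pos":[[-0.0010,0,0],[-0.0005,0,0],[-0.0005,0,0],[-0.0003,0,0],[-0.0003,0,0],[-0.0003,0,0],[-0.0002,0,0],[-0.0001,0,0],[-0.0001,0,0],[-0.0001,0,0],[0,0,0]],"twist":[[0,0,0],[0,0,0],[0,0,0],[0,0,0],[0,0,0],[0,0,0],[0,0,0],[0,0,0],[0,0,0],[0,0,0],[0,0,0]]}'; python3 nxt.py 11 1 0 4.6
```

```text
t: 33.95
ee_pos: [450.8, -46.0, 131.3]
orientation: [3.142, 0.0, 0.001]
ft_force: [-3.3, 0.3, 0.0]
width: 30.0
grasp_force: 30.0
t 33.950 ang -0.857 r 74 area 346
err -0.022
34.0 [450.8 -46.  131.3] F [-2.6  0.1 -1.3] th 11.718 w -0.022 cmd 451.2
[0.0002,0,0],[0.0000,0,0],[0.0001,0,0],[0.0000,0,0],[0.0001,0,0],[0.0000,0,0],[0.0001,0,0],[0.0001,0,0],[0.0001,0,0],[0.0001,0,0],[0.0001,0,0],[0.0001,0,0],[0.0002,0,0],[0.0001,0,0],[0.0001,0,0],[0.0002,0,0],[0.0002,0,0],[0.0001,0,0],[0.0002,0,0],[0.0002,0,0]
x [451.4 451.4 451.5 451.5 451.6 451.6 451.7 451.8 451.9 452.  452.1 452.2
 452.4 452.5 452.6 452.8 453.  453.1 453.3 453.5] 
th-flat/peak(rad/(pi/2)) [7.46 7.46 7.45 7.45 7.45 7.45 7.44 7.44 7.44 7.43 7.43 7.42 7.42 7.41
 7.41 7.4  7.39 7.39 7.38 7.37]
```

```bash
python3 -m creep '{"delta_pos":[[0.0004,0,0],[0.0002,0,0],[0,0,0],[0.0001,0,0],[0,0,0],[0.0001,0,0],[0,0,0],[0.0001,0,0],[0.0001,0,0],[0.0001,0,0],[0.0001,0,0],[0.0001,0,0],[0.0001,0,0],[0.0002,0,0],[0.0002,0,0]],"twist":[[0,0,0],[0,0,0],[0,0,0],[0,0,0],[0,0,0],[0,0,0],[0,0,0],[0,0,0],[0,0,0],[0,0,0],[0,0,0],[0,0,0],[0,0,0],[0,0,0],[0,0,0]]}'; python3 nxt.py 15 1 0.3 5.8
```

```text
t: 35.25
ee_pos: [452.3, -46.0, 131.2]
orientation: [3.142, 0.0, 0.0]
ft_force: [-3.3, 0.2, -1.0]
width: 29.4
grasp_force: 30.0
t 35.250 ang -0.956 r 74 area 349
err -0.023
35.3 [452.4 -46.  131.2] F [-3.4  0.2 -0.4] th 11.613 w -0.129 cmd 452.6
[0.0008,0,0],[0.0002,0,0],[0.0002,0,0],[0.0003,0,0],[0.0002,0,0],[0.0003,0,0],[0.0003,0,0],[0.0003,0,0],[0.0003,0,0],[0.0003,0,0],[0.0004,0,0],[0.0004,0,0],[0.0004,0,0],[0.0005,0,0],[0.0004,0,0],[0.0005,0,0],[0.0005,0,0],[0.0006,0,0],[0.0005,0,0],[0.0006,0,0]
x [453.4 453.6 453.8 454.1 454.3 454.6 454.9 455.2 455.5 455.8 456.2 456.6
 457.  457.5 457.9 458.4 458.9 459.5 460.  460.6] 
th-flat/peak(rad/(pi/2)) [7.39 7.38 7.37 7.36 7.35 7.34 7.33 7.32 7.31 7.29 7.28 7.27 7.25 7.23
 7.22 7.2  7.18 7.16 7.14 7.12]
```

```bash
python3 -m creep '{"delta_pos":[[0.0005,0,0],[0.0002,0,0],[0.0002,0,0],[0.0003,0,0],[0.0002,0,0],[0.0003,0,0],[0.0003,0,0],[0.0003,0,0],[0.0003,0,0],[0.0003,0,0],[0.0004,0,0],[0.0004,0,0],[0.0004,0,0]],"twist":[[0,0,0],[0,0,0],[0,0,0],[0,0,0],[0,0,0],[0,0,0],[0,0,0],[0,0,0],[0,0,0],[0,0,0],[0,0,0],[0,0,0],[0,0,0]]}'; python3 nxt.py 13 1 0.2 5
```

```text
t: 36.38
ee_pos: [456.5, -46.0, 131.2]
orientation: [3.142, 0.0, 0.0]
ft_force: [-4.2, 0.3, -1.4]
width: 30.0
grasp_force: 30.0
t 36.383 ang -1.193 r 74 area 342
err -0.016
36.4333 [456.7 -46.  131.2] F [-2.1 -1.1 -1.3] th 11.365 w -0.303 cmd 457.0
[0.0008,0,0],[0.0005,0,0],[0.0005,0,0],[0.0005,0,0],[0.0005,0,0],[0.0006,0,0],[0.0006,0,0],[0.0006,0,0],[0.0005,0,0],[0.0003,0,0],[0.0002,0,0],[0.0001,0,0],[-0.0001,0,0],[-0.0001,0,0],[-0.0002,0,0],[-0.0003,0,0],[-0.0003,0,0],[-0.0003,0,0],[-0.0002,0,0],[-0.0001,0,0]
x [457.8 458.3 458.8 459.3 459.8 460.4 461.  461.6 462.1 462.4 462.6 462.7
 462.6 462.5 462.3 462.  461.7 461.4 461.2 461.1] 
th-flat/peak(rad/(pi/2)) [7.22 7.2  7.18 7.17 7.15 7.13 7.11 7.09 7.06 7.04 7.02 7.   6.98 6.96
 6.95 6.93 6.92 6.91 6.9  6.9 ]
```

```bash
python3 -m creep '{"delta_pos":[[0.0009,0,0],[0.0005,0,0],[0.0005,0,0],[0.0005,0,0],[0.0005,0,0],[0.0006,0,0],[0.0006,0,0],[0.0006,0,0],[0.0004,0,0],[0.0002,0,0],[0,0,0],[0,0,0],[-0.0001,0,0],[-0.0001,0,0]],"twist":[[0,0,0],[0,0,0],[0,0,0],[0,0,0],[0,0,0],[0,0,0],[0,0,0],[0,0,0],[0,0,0],[0,0,0],[0,0,0],[0,0,0],[0,0,0],[0,0,0]]}'; python3 nxt.py 14 1 0 5
```

```text
t: 37.6
ee_pos: [461.2, -45.8, 131.1]
orientation: [-3.141, -0.0, 0.001]
ft_force: [-5.4, 0.6, -1.4]
width: 29.9
grasp_force: 30.0
t 37.600 ang -1.632 r 74 area 323
err -0.003
37.65 [461.1 -45.8 131.1] F [-5.8  2.3 -0.9] th 10.919 w -0.313 cmd 462.5
[-0.0006,0,0],[-0.0003,0,0],[-0.0003,0,0],[-0.0002,0,0],[-0.0002,0,0],[-0.0001,0,0],[0.0000,0,0],[0.0000,0,0],[0.0001,0,0],[0.0000,0,0],[0.0001,0,0],[0.0001,0,0],[0.0001,0,0],[0.0002,0,0],[0.0001,0,0],[0.0001,0,0],[0.0002,0,0],[0.0001,0,0],[0.0001,0,0],[0.0001,0,0]
x [461.9 461.6 461.3 461.1 460.9 460.8 460.8 460.8 460.9 460.9 461.  461.1
 461.2 461.4 461.5 461.6 461.8 461.9 462.  462.1] 
th-flat/peak(rad/(pi/2)) [6.94 6.92 6.91 6.9  6.9  6.89 6.89 6.89 6.9  6.9  6.9  6.9  6.91 6.91
 6.92 6.92 6.93 6.94 6.94 6.95]
```

```bash
python3 -m creep '{"delta_pos":[[-0.0002,0,0],[-0.0003,0,0],[-0.0003,0,0],[-0.0002,0,0],[-0.0002,0,0],[-0.0001,0,0],[0,0,0],[0,0,0],[0.0001,0,0],[0,0,0],[0.0001,0,0],[0.0001,0,0],[0.0001,0,0],[0.0001,0,0],[0.0002,0,0],[0.0001,0,0],[0.0001,0,0],[0.0001,0,0],[0.0001,0,0],[0.0001,0,0]],"twist":[[0,0,0],[0,0,0],[0,0,0],[0,0,0],[0,0,0],[0,0,0],[0,0,0],[0,0,0],[0,0,0],[0,0,0],[0,0,0],[0,0,0],[0,0,0],[0,0,0],[0,0,0],[0,0,0],[0,0,0],[0,0,0],[0,0,0],[0,0,0]]}'
python3 -c "
from h import look;look()"
python3 -m creep '{"delta_pos":[[0,0,0],[0,0,0],[0,0,0],[0,0,0],[0,0,0],[0,0,0],[0,0,0],[0,0,0],[0,0,0],[0,0,0],[0,0,0],[0,0,0],[0,0,0],[0,0,0],[0,0,0],[0,0,0],[0,0,0],[0,0,0]],"twist":[[0,0,0],[0,0,0],[0,0,0],[0,0,0],[0,0,0],[0,0,0],[0,0,0],[0,0,0],[0,0,0],[0,0,0],[0,0,0],[0,0,0],[0,0,0],[0,0,0],[0,0,0],[0,0,0],[0,0,0],[0,0,0]]}'
python3 -c "
from h import *
for i in range(4): look();print(get_obs()['ft_force'])"
```

```text
t: 39.32
ee_pos: [461.4, -46.0, 131.2]
orientation: [3.142, 0.001, 0.0]
ft_force: [-4.3, 0.3, -1.5]
width: 29.9
grasp_force: 30.0
t 39.317 ang -1.600 r 74 area 323
t: 40.87
ee_pos: [461.5, -46.0, 131.2]
orientation: [-3.142, -0.001, -0.0]
ft_force: [-4.3, 0.1, -0.7]
width: 30.2
grasp_force: 30.0
t 40.867 ang -1.537 r 74 area 328
[-3.95594003 -0.89610232 -1.03765602]
t 40.917 ang -1.534 r 74 area 326
[-4.08424027  0.01863645 -0.29114938]
t 40.967 ang -1.532 r 74 area 328
[-3.59727145  0.04392626 -1.48179155]
t 41.017 ang -1.534 r 74 area 328
[-3.34271478 -0.16654857 -1.36992649]
```

```bash
python3 -m creep '{"delta_pos":[[0.0001,0,0],[0.0001,0,0],[0,0,0],[0,0,0],[0,0,0],[0,0,0],[0,0,0],[0,0,0],[0,0,0],[0,0,0],[0,0,0],[0,0,0],[0,0,0],[0,0,0],[0,0,0],[0,0,0],[0,0,0],[0,0,0],[0,0,0],[0,0,0]],"twist":[[0,0,0],[0,0,0],[0,0,0],[0,0,0],[0,0,0],[0,0,0],[0,0,0],[0,0,0],[0,0,0],[0,0,0],[0,0,0],[0,0,0],[0,0,0],[0,0,0],[0,0,0],[0,0,0],[0,0,0],[0,0,0],[0,0,0],[0,0,0]]}'
python3 -c "
from h import *
a=[look()[1] for i in range(2)];f=-get_obs()['ft_force'][0];print(f)
if abs(np.mean(a)+1.534)<.03 and abs(a[1]-a[0])<.01 and 2<f<8: print(close_job())"
```

```text
t: 42.73
ee_pos: [461.5, -45.9, 131.1]
orientation: [-3.142, -0.001, 0.0]
ft_force: [-4.2, -1.0, -0.2]
width: 29.8
grasp_force: 30.0
t 42.733 ang -1.536 r 74 area 326
t 42.783 ang -1.535 r 74 area 328
4.0949171534599405
the job is handed in; nothing more can be done
None
```

Job handed in at about 43 s, with the turntable at rest and the burnisher held on the board's edge at about 4 N; the first follow lost contact mid-run and peaked at about 9 N, so I left the edge, cranked again and followed for about 7 s while it turned on, with every force reading 2.7 to 8.0 N (8.0 right at the limit) and about 2 N at the lowest during the final rocking.

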